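Load the jar tester: slide the row of beakers under the paddles and lower the stirrer head

ROBOT

A 7-joint arm with a two-finger parallel gripper is mounted at the origin on a cart in front of the work surface, level with it; the furniture and walls round the work are solid. World frame = base frame: x ahead of the robot, y to its left, z up, the work surface at z = 0. Lengths are in mm, angles in rad, forces in N, time in s.
With the tool pointing down it reaches from about 400 to 900 mm from the base axis. Payload 5.5 kg.
Tool frame: the origin (TCP) lies at the very end of the fingers, on their centre line; the grasp point (between the pads) lies ctrl.hold_point_z behind it (ctrl.hold_point_z is the distance from the TCP to the grasp point, in mm); z points along the fingers, y is the line along which they close (so a half turn about z gives the same grasp; the last joint's range is limited). The gripper opens to 92 mm and grips with 3 to 60 N. Pads are 19 mm wide; open, the fingers measure 130 mm over their backs; the gripper's body (75 mm by 190 mm) begins 47 mm behind the grasp point.
Start: joints at [0.263, 0.501, -0.427, 1.55, 0.221, 1.138, -0.21], TCP at [650, 0.037, 226.729] pointing down, gripper open.
Joint ranges: [-2.88, 2.88], [-0.31, 2.03], [-1.54, 1.56], [0.2, 2.42], [-1.41, 4.55], [0.19, 2.02], [-2.57, 2.57]. Speed limits (rad/s): [2.57, 2.57, 3.14, 3.14, 3.14, 3.14, 3.14].

INTERFACE

Orientations are given as a unit quaternion [w, x, y, z].
In Python, from workcell import ctrl gives the robot as it stands.
- The arm moves only by the shell command python3 nudge.py 'ROWS' [OPENING] [FORCE]. ROWS is rows parted by semicolons, their numbers by spaces, 1 to 10 of them, each of 6 numbers: dx, dy, dz in mm, then a rotation vector rx, ry, rz in rad; each row shifts and turns the commanded pose from where the row before left it, along the tool's axes as they then stand; what a row does not reach is not made up. A row lasts 1/10 s, in which the tool goes at most 50 mm and 0.15 rad, less where a joint would pass 70% of its speed; a pose out of reach is approached as far as the arm can. OPENING is the opening from 0.0 (shut) to 1.0 (fully open), set as the command begins (- or left out keeps the last). The fingers move at their own pace and stop on an object; FORCE is the grip in N (left out, the last holds). Time passes only in rows, so rows that do not move let the fingers close. It prints the time, the measured TCP pose, the force, the opening and the grip force at its end.
- ctrl.sense(): the state, without advancing time (a new reading comes with each control period).
- ctrl.read_camera(name): name is "scene" or "side" or "wrist"; returns the picture (400x640x3 uint8, red, green, blue); there is no depth.
- ctrl.camera_info(name): a dict with "fx", "fy", "cx", "cy" (pixels), "R" (3x3) and "t" (3): a world point X has camera coordinates R X + t; the wrist camera has in their place "tool_from_camera" (4x4, takes a point from camera to tool coordinates, whose origin is the TCP and whose axes are the flange's). Camera axes: x right, y down, z forward; pixel columns grow to the right and rows downward; lengths in mm; the calibration is good to about 2 mm. A picture is of the moment at which its call begins: read the wrist's pose just before it. camera_info takes no time and is no camera call.
- ctrl.job_done(): hands the job in; it is judged then, once.
The state is a dict: "t": time; "joint_pos": joint angles; "joint_velocities": joint speeds; "effort": joint torques, N m; "position": TCP position; "ee_rot": TCP orientation; "wrist_force": force on the tool from outside, world axes, zero at the start; "moment": the same for the moment, N m; "grip_width": opening from 0.0 (shut) to 1.0 (fully open); "finger_force": force on a finger pad.
Only numpy, scipy, OpenCV 4.12 (cv2) and the standard library are available. Lean on these libraries where they do the work, as an engineer would, in place of code of your own. Each camera call takes 0.05 s, during which the arm holds its last target. There are 200 camera calls.

TASK

Load the four-place jar tester: stand every 50 ml beaker from the rubber mat on the tester's steel base plate, each on a ring mark of its own, then take the row pusher off its two-prong hook and with it push the whole row in together, none left behind, until every beaker sits fully home in its notch under a paddle; keep the fingers off beakers that are in under the head. Hang the pusher back on its hook and press the stirrer head all the way down so that the paddles hang inside the beakers. Leave the bottles and the tape roll alone.

Things in the scene. Friction and masses are not known exactly. Their poses are not given: they have to be found in the camera images.
- jar_tester: bench jar tester, fixed; place and yaw vary. Origin: on the bench (z 0) under the middle of the row of four paddles; x points into the tester (away from the robot), y left along the row. Steel base plate, top at z 3 mm, x -190 to +85, y +-142 mm: beakers stand on it. Four ring marks in front (x -130), four notches behind (x 0), both spaced 60 mm in y. Two pillars at x +66, y +-85, 267 mm high
- head (a joint): stirrer head with four paddles, a slide: 0 = raised, 0.06 m = right down on its stop; starts at 0 to 8 mm. Stays where left; pressing down takes 3 to 8 N. Covers tester x -25 to +89, y +-125 mm; raised, its underside is 146 mm above the bench. Paddles 24 mm wide on 6 mm rods hang 60 mm below the underside, at x 0, one over each notch; raised they clear the beaker rims by 9 mm or more
- knob_top (a point): middle of the top of the black knob (34 mm across, 33 mm high) on the middle of the head; moves with it: 221 mm above the bench when raised, 161 mm when down. Press here; pulling the head up by the knob takes 16 N
- ring_1 (a point): centre of the left-most ring mark (57 mm across), on the base plate's top (z 3 mm), 130 mm in front of nest_1
- ring_2 (a point): the same, second from the left
- ring_3 (a point): the same, third from the left
- ring_4 (a point): the same, right-most
- nest_1 (a point): point on the base plate's top under the left-most paddle: here stands the axis of a beaker fully home in the left-most notch. Notches: 100 degree V notches in a slippery white comb 26 mm high on the plate; 6 mm fins midway between the places reach forward to tester x -14 mm. A beaker pushed straight in up to 12 mm off to one side centres itself and stops with its axis at tester x -2 to +2 mm
- nest_2 (a point): the same, second from the left
- nest_3 (a point): the same, third from the left
- nest_4 (a point): the same, right-most
- hook_stand: small fixed stand with a two-prong hook; place and yaw vary. Origin: on the bench (z 0) under the hang point; x from the open end of the prongs back to the rod. Prongs: 8 mm bars along x at y +-19 mm (30 mm clear between), top at z 85 mm, open ends at x -40 mm, where the tips turn up to z 95 mm. Rod 12 mm thick, 153 mm high at x +105 mm; foot plate 10 mm high, x +77 to +157, y +-65 mm
- hang_point (a point): midway between the prongs, level with their top (z 85 mm), where the underside of the pusher's collar rests at the start
- pusher: row pusher, 0.25 kg. Origin: on the axis of its upright post, level with the blade's lower edge; z up the post, x to the blade. Blade: slippery front face at x +60 mm, y +-108, z 0 to 34 mm. Post 24 (x) by 20 mm (y), up to z 110 mm. A bar at z 8 to 14 mm joins post and blade. Collar 44 (x) by 52 (y), z 55 to 61 mm. Hangs with axes along the stand's, origin 30 mm up
- pusher_grip (a point): where to grip the post's black upper part (z 61 to 110 mm), across its 20 mm: fingers close along the pusher's y; z 87 mm above the blade's lower edge
- pusher_collar (a point): centre of the underside of the pusher's collar, which rests on the prongs. To unhook: lift 12 mm or more, then pull along the stand's -x at least 120 mm before raising it further (its bar and blade pass below the prongs); hang it back the same way
- mat: thin black rubber mat 200 x 200 mm (under 1 mm thick) on the bench, fixed, place and yaw vary; the beakers stand on it, at bench level, at the start. Origin: centre of its underside
- beaker_1: glass 50 ml beaker, 65 mm high, body 50 mm across, rim 56 mm, open, thick-bottomed, 85 to 180 g. Origin: centre of its underside, z up. Grip it across the body from above. Three or four beakers are present; beaker_1 always is
- beaker_2: the same
- beaker_3: the same
- beaker_4: the same
- amber_bottle: brown bottle, 52 mm across, 118 mm high, to be left alone. Origin: centre of its underside
- tape_roll: roll of tan adhesive tape lying flat, 96 mm across, 25 mm high, to be left alone. Origin: centre of its underside

How it is judged:
By the outcome, as a careful person would: the job done as asked, in the order asked, and still so for the second after the job is handed in, with the robot touching nothing.
Of beaker_2, beaker_3, beaker_4 only 2 to 3 are there at a start; the rules pass over those that are not, and their reading is None.
At some moment in a run one of beaker_1, beaker_2, beaker_3, beaker_4 may be knocked a few centimetres aside while the robot is not near it.
It also fails if it takes over 210 s, if anything falls off the work surface, if the arm or the gripper's body presses on something with over 40 N, if the wrist force passes 120 N, or if a joint passes its speed limit or range.

## Working session

There is one attempt and no reset: what is moved stays moved. The work goes in short steps, Python scripts to look and compute and a shell command to move; the robot and the scene stay as the last step left them, time stands still between calls to the robot, and variables do not carry over. Pictures are saved under pics/ and viewed, at most 14 in all, crops included, and the job is handed in when it is done.

```bash
ls; mkdir -p pics; python3 - <<'E'
from workcell import ctrl
import cv2,numpy as np
np.set_printoptions(precision=3,suppress=True)
for n in ("scene","side","wrist"):
    im=ctrl.read_camera(n); cv2.imwrite(f"pics/{n}0.png",im[:,:,::-1]); print(n,ctrl.camera_info(n))
print(ctrl.sense(),ctrl.hold_point_z)
E
```

```text
nudge.py
pics
workcell.py
scene {'fx': 458.29668530991177, 'fy': 458.29668530991177, 'cx': 316.60546696525705, 'cy': 199.30511374275565, 'R': array([[-0.751, -0.661, -0.01 ],
       [-0.413,  0.481, -0.774],
       [ 0.516, -0.577, -0.634]]), 't': array([ 434.761,  382.393, 1130.459])}
side {'fx': 419.0354671191427, 'fy': 419.0354671191427, 'cx': 320.71467481347725, 'cy': 185.47069895778847, 'R': array([[-0.98 , -0.199,  0.016],
       [-0.106,  0.455, -0.884],
       [ 0.169, -0.868, -0.467]]), 't': array([ 555.497,  204.234, 1329.683])}
wrist {'fx': 320.486006290851, 'fy': 320.486006290851, 'cx': 320.8920792839585, 'cy': 198.86174795871952, 'tool_from_camera': array([[   0.   ,   -0.965,   -0.262,   70.743],
       [   1.   ,    0.   ,   -0.001,   -0.647],
       [   0.001,   -0.262,    0.965, -158.234],
       [   0.   ,    0.   ,    0.   ,    1.   ]])}
{'t': 0.15, 'joint_pos': array([ 0.263,  0.502, -0.427,  1.551,  0.221,  1.138, -0.21 ]), 'joint_velocities': array([ 0.001, -0.001,  0.001, -0.003,  0.   , -0.002,  0.001]), 'effort': array([ -0.007, -56.711,  -5.825, -27.945,  -0.069,   0.027,   0.   ]), 'position': array([649.469,  -0.046, 225.902]), 'ee_rot': array([-0.001,  0.707,  0.707, -0.001]), 'wrist_force': array([ 0.882, -0.884, -0.346]), 'moment': array([-0.008,  0.039,  0.048]), 'finger_force': 0.0, 'grip_width': 1.0028346260443597} 18.8
```
View pics/scene0.png

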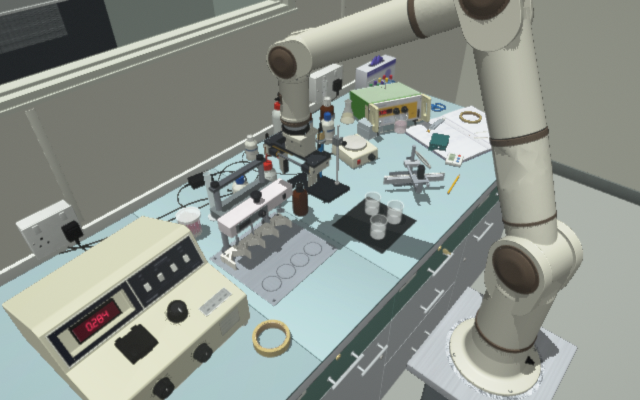

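View pics/side0.png

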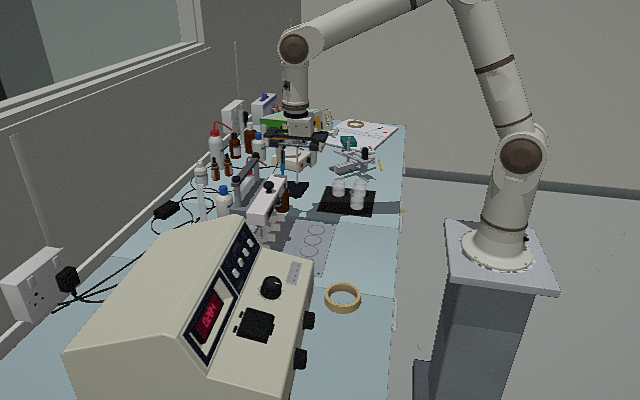

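View pics/wrist0.png

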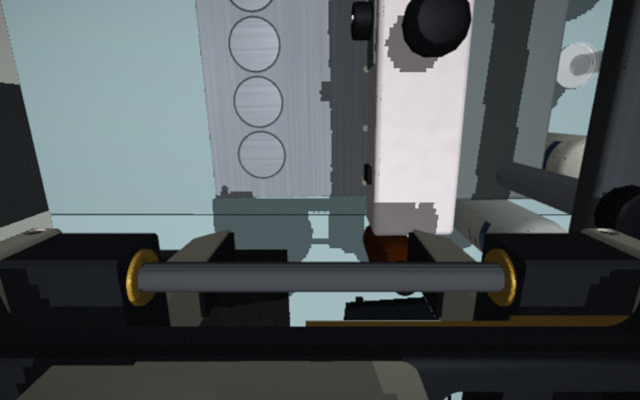

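Scene: tester with four rings (≈268–313, 250–285), 3 beakers on the mat at (372,204), (395,212), (378,227), pusher/hook at ≈(415,175), amber bottle at (300,198), tape at (271,338). The wrist view shows the rings at (262,155), (258,101), (254,43) and the knob at (436,25).

```bash
cat > h.py <<'E'
from workcell import ctrl
import cv2,numpy as np
from scipy.spatial.transform import Rotation as Ro
np.set_printoptions(precision=3,suppress=True)
def pose():
    s=ctrl.sense(); q=s["ee_rot"]; return s["position"],Ro.from_quat([q[1],q[2],q[3],q[0]]).as_matrix()
def cam(n,ps=None):
    """camera centre, world_from_camera rotation, K"""
    i=ctrl.camera_info(n); K=np.array([[i["fx"],0,i["cx"]],[0,i["fy"],i["cy"]],[0,0,1]])
    if n=="wrist":
        p,R=ps; T=i["tool_from_camera"]; return R@T[:3,3]+p,R@T[:3,:3],K
    return -i["R"].T@i["t"],i["R"].T,K
def plane(c,uv,z):
    C,R,K=c; d=(R@np.linalg.inv(K)@np.c_[np.atleast_2d(uv),np.ones(len(np.atleast_2d(uv)))].T).T
    return C+d*((z-C[2])/d[:,2])[:,None]
def tri(cs,uvs):
    A=np.zeros((3,3));b=np.zeros(3);ds=[]
    for (C,R,K),uv in zip(cs,uvs):
        d=R@np.linalg.inv(K)@np.r_[uv,1];d/=np.linalg.norm(d);P=np.eye(3)-np.outer(d,d);A+=P;b+=P@C;ds.append((P,C))
    X=np.linalg.solve(A,b); return X,[np.linalg.norm(P@(X-C)) for P,C in ds]
def proj(c,X):
    C,R,K=c; x=(np.atleast_2d(X)-C)@R; x=x@K.T; return x[:,:2]/x[:,2:]
def shot(n,f):
    ps=pose(); im=ctrl.read_camera(n)[:,:,::-1].copy(); cv2.imwrite("pics/"+f,im)
    c=cam(n,ps); np.savez("pics/"+f[:-4],C=c[0],R=c[1],K=c[2]); return im,c
def load(f):
    d=np.load("pics/"+f+".npz"); return cv2.imread("pics/"+f+".png"),(d["C"],d["R"],d["K"])
E
python3 - <<'E'
from h import *
for n in("scene","side"):
    print(n,cam(n)[0])
c=cam("scene"); 
print("rings",plane(c,[[272,283],[286,271],[299,260],[313,249]],3))
print("beakers base",plane(c,[[371,213],[394,221],[377,236]],0))
print("mat",plane(c,[[333,223],[381,248],[416,222],[370,198]],0))
print("pusher~",plane(c,[[415,165],[388,190],[440,185],[421,172]],60))
print("bottle,tape",plane(c,[[300,212]],0),plane(c,[[271,343]],0))
p,R=pose();w=cam("wrist",(p,R)); print("w",w[0],plane(w,[[262,155],[258,101],[254,43]],3),plane(w,[[436,25]],220))
E
```

```text
scene [ -98.929  755.427 1016.229]
side [ 341.883 1172.006  792.377]
rings [[573.418 199.447   3.   ]
 [574.936 140.689   3.   ]
 [576.02   83.699   3.   ]
 [574.827  21.788   3.   ]]
beakers base [[ 541.353 -234.489    0.   ]
 [ 460.127 -251.34     0.   ]
 [ 460.994 -156.585    0.   ]]
mat [[ 606.345 -112.443   -0.   ]
 [ 420.501 -121.054   -0.   ]
 [ 402.65  -294.366   -0.   ]
 [ 591.361 -297.112    0.   ]]
pusher~ [[ 539.397 -493.501   60.   ]
 [ 529.982 -308.974   60.   ]
 [ 411.491 -447.064   60.   ]
 [ 500.3   -470.326   60.   ]]
bottle,tape [[726.401 -82.038  -0.   ]] [[436.494 337.056  -0.   ]]
w [649.058  70.689 384.141] [[578.157  21.351   3.   ]
 [576.542  82.769   3.   ]
 [575.275 143.217   3.   ]] [[701.868 109.52  220.   ]]
```

```bash
python3 - <<'E'
import cv2
a=cv2.imread("pics/scene0.png")[90:290,210:480]; cv2.imwrite("pics/sc_crop.png",cv2.resize(a,None,fx=2.9,fy=2.9,interpolation=cv2.INTER_CUBIC))
E
```

```text
(no output)
```

View pics/sc_crop.png

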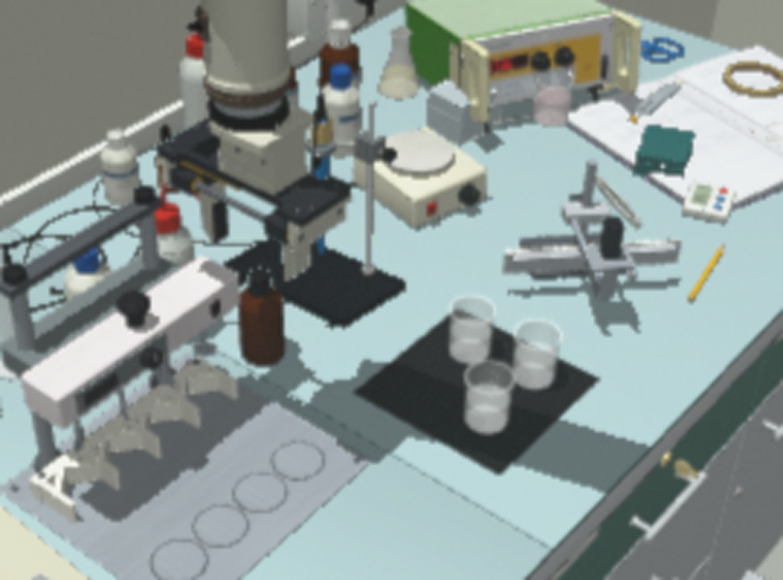

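The crop shows three beakers on the mat, the pusher's black post top at crop (612,235), the blade between (505,250) and (680,245), and the stand's rod behind it at (590,180). Next I move the wrist camera over the mat.

```bash
python3 nudge.py '-40 -18 -4 0 0 0;-40 -18 -4 0 0 0;-40 -18 -4 0 0 0;-40 -18 -4 0 0 0;-40 -18 -4 0 0 0;-40 -18 -4 0 0 0;-40 -18 -4 0 0 0;-40 -18 -4 0 0 0;0 0 0 0 0 0'
python3 -c "
from h import *
shot('wrist','w1.png')"
python3 nudge.py '-45 -5 0 0 0 0;-45 -5 0 0 0 0;-45 -5 0 0 0 0;-45 -5 0 0 0 0;-40 -5 0 0 0 0;0 0 0 0 0 0'
python3 -c "
from h import *
shot('wrist','w2.png')
a=np.vstack([cv2.imread('pics/w1.png')[:240],cv2.imread('pics/w2.png')[:240]]);cv2.imwrite('pics/w12.png',a)"
```

```text
t: 1.05
position: [501.4, -328.6, 258.7]
ee_rot: [0.001, 0.711, 0.703, -0.002]
wrist_force: [-0.2, -0.3, -1.2]
grip_width: 0.999
finger_force: 0.0
t: 1.7
position: [477.4, -546.1, 256.8]
ee_rot: [-0.0, 0.71, 0.705, -0.002]
wrist_force: [-0.7, -0.5, -0.3]
grip_width: 1.005
finger_force: 0.0
```

View pics/w12.png

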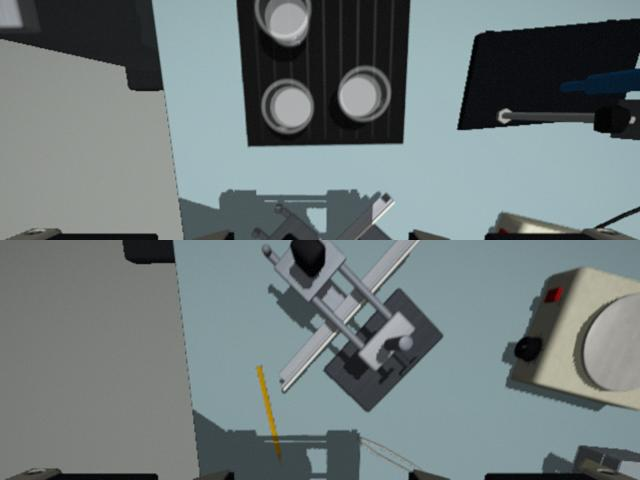

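w1 shows beaker rims at about (283,15), (288,106), (364,95). w2 (lower half) shows the pusher post top at (308,18), blade ends at (285,145) and (418,0), and the rod top at (405,102). I need another wrist place between for triangulation.

```bash
python3 nudge.py '37 5 0 0 0 0;37 5 0 0 0 0;0 0 0 0 0 0'
python3 - <<'E'
from h import *
im,c=shot('wrist','w3.png')
cv2.imwrite('pics/w3c.png',cv2.resize(im[0:230,160:480],None,fx=2.5,fy=2.5,interpolation=cv2.INTER_CUBIC))
E
```

```text
t: 2.05
position: [495.8, -456.0, 259.0]
ee_rot: [-0.001, 0.703, 0.711, 0.003]
wrist_force: [1.3, 1.1, 0.3]
grip_width: 1.004
finger_force: 0.0
```

View pics/w3c.png

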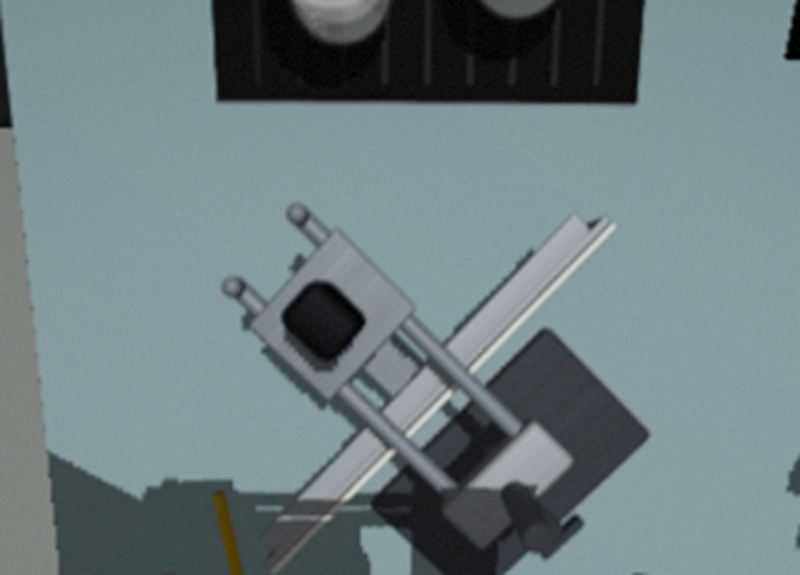

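```bash
python3 - <<'E'
from h import *
im3,c3=load('w3'); im2,c2=load('w2'); im1,c1=load('w1')
sc=cv2.imread('pics/scene0.png'); cs=cam('scene')
f=lambda a:np.array(a)/2.5+[160,0]
top=f([325,313]); print('post top tri scene', tri([c3,cs],[top,[421,167]]))
col=f([[335,230],[412,307],[333,400],[250,325]])
P=plane(c3,col,91); print('collar',P,P.mean(0),[np.linalg.norm(P[i]-P[i-1]) for i in range(4)])
tips=plane(c3,f([[298,213],[234,287]]),92); print('tips',tips,np.linalg.norm(tips[0]-tips[1]))
print('top @140',plane(c3,top,140))
b=plane(c3,f([[612,225],[272,572]]),64); d=b[0]-b[1]; print('blade front top edge',b,np.linalg.norm(d),'yaw',np.degrees(np.arctan2(d[1],d[0]))-90)
pr=plane(c3,f([[412,320],[515,430]]),85);d=pr[1]-pr[0];print('prong yaw',np.degrees(np.arctan2(d[1],d[0])))
for nm,im,c in(('w2',im2,c2),('w3',im3,c3)):
    print(nm,'collar proj',proj(c,P).round(1).tolist(),'tips',proj(c,tips).round(1).tolist())
# black post masks
for nm,im in(('w2',im2),('w3',im3)):
    m=(im.max(2)<50).astype(np.uint8); n,l,s,ce=cv2.connectedComponentsWithStats(m)
    for i in range(1,n):
        if 200<s[i,4]<6000: print(nm,s[i],ce[i])
# beaker floors in w1
g=cv2.cvtColor(im1,cv2.COLOR_BGR2GRAY); roi=np.zeros_like(g);roi[0:140,242:404]=g[0:140,242:404]
for th in (70,140):
  m=(roi>th).astype(np.uint8);n,l,s,ce=cv2.connectedComponentsWithStats(m)
  for i in range(1,n):
    if s[i,4]>300: print('bk',th,s[i],ce[i],plane(c1,ce[i],6)[0])
E
```

```text
post top tri scene (array([ 467.558, -396.053,  136.63 ]), [np.float64(0.5674885156565477), np.float64(0.5674885156565956)])
collar [[ 468.125 -365.915   91.   ]
 [ 498.38  -394.605   91.   ]
 [ 466.65  -431.949   91.   ]
 [ 433.866 -402.334   91.   ]] [ 466.755 -398.701   91.   ] [np.float64(49.99966735505413), np.float64(41.694913765891116), np.float64(49.00366814255516), np.float64(44.179081073515874)]
tips [[ 454.052 -359.932   92.   ]
 [ 428.307 -387.733   92.   ]] 37.89025218522178
top @140 [[ 468.363 -395.654  140.   ]]
blade front top edge [[ 582.047 -360.902   64.   ]
 [ 434.989 -516.753   64.   ]] 214.27914393898814 yaw -43.337380015475176
prong yaw -45.47262987713969
w2 collar proj [[310.6, -16.4], [344.4, 19.4], [310.1, 63.9], [273.8, 29.4]] tips [[294.4, -24.4], [266.7, 11.3]]
w3 collar proj [[294.0, 92.0], [324.8, 122.8], [293.2, 160.0], [260.0, 130.0]] tips [[279.2, 85.2], [253.6, 114.8]]
w2 [ 123    0   52   24 1131] [148.841  10.98 ]
w2 [291   0  34  39 992] [308.499  15.916]
w2 [514  92  30  35 664] [529.096 108.556]
w2 [336 110  33  30 475] [353.082 124.162]
w3 [  83    0   81   51 2370] [136.323  21.908]
w3 [ 474    0  166   24 2874] [549.765   9.12 ]
w3 [273 113  33  32 675] [288.644 128.166]
w3 [338 161  25  34 347] [349.207 178.092]
w3 [485 177  26  29 522] [498.207 190.013]
w3 [ 309  186   70   54 1289] [341.133 212.142]
bk 70 [ 255    0   56   46 1936] [285.467  19.982] [ 460.982 -156.2      6.   ]
bk 70 [ 338   66   53   56 2079] [362.549  93.888] [ 551.627 -238.269    6.   ]
bk 70 [ 261   79   53   55 2052] [288.614 106.092] [ 460.967 -251.515    6.   ]
bk 140 [ 270    3   38   37 1097] [287.866  21.732] [ 463.676 -158.048    6.   ]
bk 140 [ 340   77   36   39 1103] [357.519  96.418] [ 545.555 -241.138    6.   ]
bk 140 [ 275   89   36   38 1082] [292.125 107.255] [ 465.242 -252.942    6.   ]
```

```bash
python3 nudge.py '40 -4 0 0 0 0;40 -4 0 0 0 0;40 -4 0 0 0 0;30 -4 0 0 0 0;0 0 0 0 0 0;0 0 0 0 0 0;0 0 0 0 0 0;0 0 0 0 0 0;0 0 0 0 0 0'
python3 - <<'E'
from h import *
im,c=shot('wrist','w4.png'); print(pose())
g=cv2.cvtColor(im,cv2.COLOR_BGR2GRAY)
cs=cam('scene')
for b in([462,-157],[546,-240],[463,-252]):
    u,v=proj(c,[*b,40])[0]; x0,x1,y0,y1=[int(max(0,k)) for k in(u-42,u+42,v-42,v+42)]
    r=g[y0:y1,x0:x1]; print(b,(u,v))
    for th in(70,140):
        m=(r>th).astype(np.uint8);n,l,s,ce=cv2.connectedComponentsWithStats(m)
        for i in range(1,n):
            if s[i,4]>400:
                ys,xs=np.nonzero(l==i); cc,rad=cv2.minEnclosingCircle(np.c_[xs,ys].astype(np.float32)); uv=np.array(cc)+[x0,y0]
                print(th,s[i,4],uv,rad,'z65',plane(c,uv,65)[0],'z6',plane(c,uv,6)[0])
cv2.imwrite('pics/w4c.png',cv2.resize(im[0:230,200:440],None,fx=2.5,fy=2.5,interpolation=cv2.INTER_CUBIC))
E
```

```text
t: 3.0
position: [474.8, -317.0, 258.4]
ee_rot: [-0.0, 0.708, 0.707, -0.0]
wrist_force: [-0.3, -0.0, -0.5]
grip_width: 1.002
finger_force: 0.0
(array([ 474.836, -316.791,  258.432]), array([[ 0.001,  1.   , -0.   ],
       [ 1.   , -0.001,  0.   ],
       [ 0.   , -0.   , -1.   ]]))
[462, -157] (np.float64(309.56219029529404), np.float64(24.95851134981371))
70 2144 [311.     25.895] 32.117652893066406 z65 [ 464.234 -163.766   65.   ] z6 [ 462.544 -149.924    6.   ]
140 1145 [312.42   36.205] 20.26639747619629 z65 [ 465.565 -173.083   65.   ] z6 [ 464.098 -160.804    6.   ]
[546, -240] (np.float64(384.7456543813805), np.float64(106.20915651992125))
70 1955 [387.798 106.445] 27.873275756835938 z65 [ 544.471 -240.66    65.   ] z6 [ 556.241 -239.719    6.   ]
140 1037 [378.451 108.622] 19.169565200805664 z65 [ 534.72  -242.855   65.   ] z6 [ 544.855 -242.282    6.   ]
[463, -252] (np.float64(311.32973691197253), np.float64(117.28276338374603))
70 2009 [312.281 118.56 ] 26.700313568115234 z65 [ 464.751 -252.939   65.   ] z6 [ 463.147 -254.058    6.   ]
140 1073 [313.5   118.419] 18.748607635498047 z65 [ 466.05  -252.795   65.   ] z6 [ 464.664 -253.89     6.   ]
```

View pics/w4c.png

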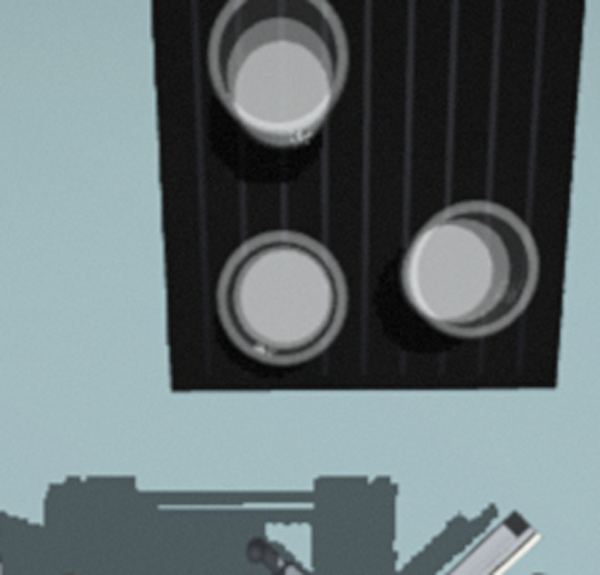

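w4 crop shows rims at crop (278,58), (471,268), (283,298); rim at z 65 and floor at z 6 agree: A=(464,−161), C=(545,−241.5), B=(465,−253). Picking A.

```bash
python3 nudge.py '39 -2.6 0 0 0 0;39 -2.6 0 0 0 0;39 -2.6 0 0 0 0;39 -2.6 0 0 0 0;0 0 45 0 0 0;0 0 45 0 0 0;0 0 45 0 0 0;0 0 30 0 0 0;0 0 0 0 0 0;0 0 0 0 0 0' 1.0 10
python3 nudge.py '0 0 40 0 0 0;0 0 33 0 0 0;0 0 0 0 0 0;0 0 0 0 0 0;0 0 0 0 0 0'
python3 nudge.py '0 0 0 0 0 0;0 0 0 0 0 0;0 0 0 0 0 0;0 0 0 0 0 0;0 0 0 0 0 0;0 0 0 0 0 0' 0.4 12
```

```text
t: 4.05
position: [464.8, -160.0, 93.9]
ee_rot: [-0.0, 0.707, 0.707, 0.0]
wrist_force: [0.3, -0.6, 0.5]
grip_width: 0.998
finger_force: 0.0
t: 4.55
position: [466.8, -160.7, 23.2]
ee_rot: [0.002, 0.707, 0.707, 0.001]
wrist_force: [1.4, -1.0, 0.6]
grip_width: 0.998
finger_force: 0.0
t: 5.15
position: [464.8, -159.9, 20.8]
ee_rot: [0.0, 0.707, 0.707, 0.0]
wrist_force: [-0.9, 0.6, 0.7]
grip_width: 0.583
finger_force: 12.0
```

```bash
python3 nudge.py '0 0 -45 0 0 0;0 0 -45 0 0 0;0 0 -45 0 0 0;0 0 -45 0 0 0;40 24 0 0 0 0;40 24 0 0 0 0;40 24 0 0 0 0;40 24 0 0 0 0;0 0 0 0 0 0;0 0 0 0 0 0'
python3 nudge.py '0 0 0 0 0 0;0 0 0 0 0 0;0 0 0 0 0 0'
python3 - <<'E'
from h import *
im,c=shot('wrist','w5.png')
cv2.imwrite('pics/w5c.png',im[:240])
E
```

```text
t: 6.15
position: [560.3, 1.8, 200.0]
ee_rot: [-0.001, 0.706, 0.708, -0.0]
wrist_force: [-0.4, -1.7, -2.1]
grip_width: 0.581
finger_force: 12.0
t: 6.45
position: [560.2, -1.5, 200.7]
ee_rot: [0.0, 0.708, 0.706, -0.0]
wrist_force: [0.5, 1.2, -1.5]
grip_width: 0.584
finger_force: 12.0
```

View pics/w5c.png

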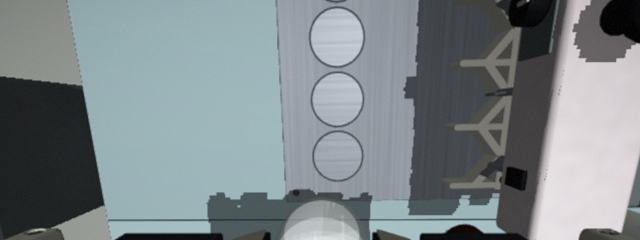

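The view shows rings at (338,156), (337,99), (337,37) and the fin tips at about (450,65), (455,128), (448,185).

```bash
cat > rings.py <<'E'
from h import *
import sys
def rings(im,c,guess):
    g=cv2.cvtColor(im,cv2.COLOR_BGR2GRAY); out=[]
    d=cv2.morphologyEx(g,cv2.MORPH_BLACKHAT,np.ones((7,7),np.uint8)); m=(d>25).astype(np.uint8)
    cn,_=cv2.findContours(m,cv2.RETR_LIST,cv2.CHAIN_APPROX_NONE)
    for k in cn:
        if len(k)<60: continue
        (u,v),(a,b),_=cv2.fitEllipse(k)
        if 30<a<85 and b/a<1.3:
            X=plane(c,[u,v],3)[0]
            if abs(X[0]-guess)<60: out.append((u,v,a,b,*X[:2]))
    return np.array(out)
E
python3 - <<'E'
from rings import *
a=[]
for f in('w5','wrist0'):
    if f=='w5': im,c=load(f)
    else: im=cv2.imread('pics/wrist0.png');c=cam('wrist',(np.array([649.469,-.046,225.902]),Ro.from_quat([.707,.707,-.001,-.001]).as_matrix()))
    r=rings(im,c,576); print(f,r)
im,c=load('w5');print('fins z29',plane(c,[[450,65],[455,128],[448,185]],29))
im0=cv2.imread('pics/wrist0.png');c0=cam('wrist',(np.array([649.469,-.046,225.902]),Ro.from_quat([.707,.707,-.001,-.001]).as_matrix()))
for u5,u0 in(([338,156],[262,155]),([337,99],[258,101])): print('ring tri',tri([c,c0],[u5,u0]))
E
```

```text
w5 [[337.504 155.568  48.026  48.748 577.653  22.376]
 [337.366 155.549  50.754  51.401 577.499  22.397]
 [337.102  98.728  50.792  53.315 576.533  82.631]
 [336.883  98.827  53.35   55.942 576.303  82.532]
 [336.638  36.669  53.491  58.866 575.395 142.591]
 [336.475  36.663  55.691  61.521 575.229 142.597]]
wrist0 [[261.437 154.377  44.161  46.143 577.213  22.068]
 [261.314 154.235  46.593  48.859 577.074  22.236]
 [257.889 101.376  46.756  49.776 576.085  82.351]
 [257.703 101.384  48.998  52.455 575.873  82.342]
 [254.103  43.697  49.241  54.176 575.043 142.529]
 [253.923  43.725  51.524  57.202 574.844 142.501]
 [249.991 -11.592  44.6    48.295 573.618 195.535]]
fins z29 [[683.046 112.272  29.   ]
 [694.174  53.288  29.   ]
 [693.118  -5.419  29.   ]]
ring tri (array([578.131,  21.803,   4.458]), [np.float64(0.2837535675862405), np.float64(0.28375356758625153)])
ring tri (array([576.388,  82.532,   3.78 ]), [np.float64(0.2043252561018049), np.float64(0.20432525610183622)])
```

```bash
python3 nudge.py '36 3.5 0 0 0 -0.019;36 3.5 0 0 0 0;36 4 0 0 0 0;36 4 0 0 0 0;0 0 45 0 0 0;0 0 45 0 0 0;0 0 45 0 0 0;0 0 0 0 0 0;0 0 0 0 0 0;0 0 0 0 0 0'
python3 -c "
from h import *
print(pose())"
```

```text
t: 7.5
position: [575.7, 144.8, 68.5]
ee_rot: [0.001, 0.701, 0.714, 0.002]
wrist_force: [0.6, 0.9, -1.1]
grip_width: 0.581
finger_force: 12.0
(array([575.701, 144.773,  68.474]), array([[-0.018,  1.   ,  0.004],
       [ 1.   ,  0.018,  0.001],
       [ 0.001,  0.004, -1.   ]]))
```

```bash
python3 nudge.py '-1 -0.6 25 0 0 0;0 0 10 0 0 0;0 0 5 0 0 0;0 0 2 0 0 0;0 0 1 0 0 0;0 0 0 0 0 0;0 0 0 0 0 0;0 0 0 0 0 0'
```

```text
t: 8.3
position: [573.8, 144.1, 23.8]
ee_rot: [0.0, 0.7, 0.714, 0.001]
wrist_force: [-0.9, 2.0, 6.5]
grip_width: 0.579
finger_force: 12.0
```

```bash
python3 nudge.py '0 0 0 0 0 0;0 0 0 0 0 0;0 0 0 0 0 0;0 0 -40 0 0 0;0 0 -45 0 0 0;0 0 -45 0 0 0;0 0 -45 0 0 0;-45 -1 0 0 0 0;-45 -2 0 0 0 0;-45 -2 0 0 0 0' 1.0
python3 nudge.py '-45 -9 0 0 0 0;-45 -9 0 0 0 0;-45 -9 0 0 0 0;-45 -9 0 0 0 0;-45 -9 -10 0 0 0;-45 -9 -10 0 0 0;0 0 0 0 0 0;0 0 0 0 0 0;0 0 0 0 0 0;0 0 0 0 0 0'
cat > bk.py <<'E'
from h import *
def bk(im,c,b):
    g=cv2.cvtColor(im,cv2.COLOR_BGR2GRAY)
    u,v=proj(c,[*b,30])[0]; x0,x1,y0,y1=[int(max(0,k)) for k in(u-45,u+45,v-45,v+45)]; y1=min(y1,225)
    r=g[y0:y1,x0:x1]
    for th in(70,140):
        m=(r>th).astype(np.uint8);n,l,s,ce=cv2.connectedComponentsWithStats(m)
        for i in range(1,n):
            if s[i,4]>500:
                ys,xs=np.nonzero(l==i); cc,rad=cv2.minEnclosingCircle(np.c_[xs,ys].astype(np.float32)); uv=np.array(cc)+[x0,y0]
                print(b,th,s[i,4],uv,'r',rad,'X',plane(c,uv,65 if th==70 else 6)[0])
E
python3 - <<'E'
from bk import *
im,c=shot('wrist','w6.png'); print(pose())
for b in([545,-241],[465,-253]): bk(im,c,b)
cv2.imwrite('pics/w6c.png',im[:240])
E
```

```text
t: 9.3
position: [570.4, 6.5, 198.1]
ee_rot: [0.001, 0.7, 0.714, 0.0]
wrist_force: [0.5, -0.7, 0.0]
grip_width: 0.998
finger_force: 0.0
t: 10.3
position: [522.0, -260.8, 217.4]
ee_rot: [-0.001, 0.699, 0.715, 0.0]
wrist_force: [0.0, -0.1, -0.0]
grip_width: 1.0
finger_force: 0.0
(array([ 522.041, -260.912,  217.444]), array([[-0.022,  1.   , -0.   ],
       [ 1.   ,  0.022,  0.001],
       [ 0.001, -0.   , -1.   ]]))
[545, -241] 70 2380 [346.317 166.469] r 28.794918060302734 X [ 545.438 -240.801   65.   ]
[545, -241] 140 1623 [346.942 165.884] r 27.33064842224121 X [ 550.988 -249.694    6.   ]
[465, -253] 70 3172 [268.5   195.455] r 48.20988845825195 X [ 468.78 -271.78   65.  ]
[465, -253] 140 1602 [265. 174.] r 28.600797653198242 X [ 455.512 -261.392    6.   ]
```

```bash
python3 nudge.py '19.5 23.6 0 0 0 0;0 0 0 0 0 0.13;0 0 0 0 0 0.13;0 0 0 0 0 0.13;0 0 0 0 0 0.13;0 0 35 0 0 0.13;0 0 40 0 0 0;0 0 40 0 0 0;0 0 0 0 0 0;0 0 0 0 0 0' 0.85
python3 nudge.py '0 0 40 0 0 0;0 0 30 0 0 0;0 0 12 0 0 0;0 0 0 0 0 0;0 0 0 0 0 0'
python3 nudge.py '0 0 0 0 0 0;0 0 0 0 0 0;0 0 0 0 0 0;0 0 0 0 0 0;0 0 0 0 0 0;0 0 0 0 0 0' 0.4 12
```

```text
t: 11.35
position: [544.9, -241.7, 102.7]
ee_rot: [-0.001, 0.891, 0.454, -0.0]
wrist_force: [-0.9, -0.3, 0.4]
grip_width: 0.854
finger_force: 0.0
t: 11.85
position: [546.7, -243.4, 22.9]
ee_rot: [0.001, 0.892, 0.453, 0.001]
wrist_force: [-0.2, 0.2, 0.0]
grip_width: 0.851
finger_force: 0.0
t: 12.45
position: [545.6, -243.3, 21.4]
ee_rot: [0.001, 0.892, 0.453, 0.0]
wrist_force: [0.1, -0.6, 5.0]
grip_width: 0.577
finger_force: 12.0
```

```bash
python3 nudge.py '0 0 -45 0 0 0;0 0 -45 0 0 0;0 0 -45 0 0 0;0 0 -40 0 0 0;0 0 0 0 0 -0.13;0 0 0 0 0 -0.13;0 0 0 0 0 -0.13;0 0 0 0 0 -0.13;0 0 0 0 0 -0.13;0 0 0 0 0 0'
python3 nudge.py '45 5 0 0 0 0;45 5 0 0 0 0;45 5 0 0 0 0;45 5 0 0 0 0;45 5 0 0 0 0;45 5 0 0 0 0;20 7 0 0 0 0;0 0 0 0 0 0;0 0 0 0 0 0;0 0 0 0 0 0'
python3 - <<'E'
from rings import *
im,c=shot('wrist','w7.png');p,R=pose();print(p,R)
print(rings(im,c,576))
t=np.array([576.2,82.4,24])-R[:,0]*1.4;print('move tool',R.T@(t-p))
cv2.imwrite('pics/w7c.png',im[:240])
E
```

```text
t: 13.45
position: [544.1, -242.6, 194.8]
ee_rot: [-0.001, 0.7, 0.714, -0.0]
wrist_force: [0.1, -1.3, -2.1]
grip_width: 0.579
finger_force: 12.0
t: 14.45
position: [576.0, 45.9, 195.2]
ee_rot: [-0.0, 0.702, 0.713, -0.001]
wrist_force: [-0.2, -0.3, -1.4]
grip_width: 0.579
finger_force: 12.0
[576.087  45.672 195.317] [[-0.015  1.    -0.001]
 [ 1.     0.015 -0.001]
 [-0.001 -0.001 -1.   ]]
[[322.985 198.112  46.782  48.335 577.583  22.305]
 [322.89  144.675  51.041  51.374 576.439  82.245]
 [328.062  85.772  60.701  74.705 580.742 142.649]]
move tool [ 35.495   0.831 171.28 ]
```

View pics/w7c.png

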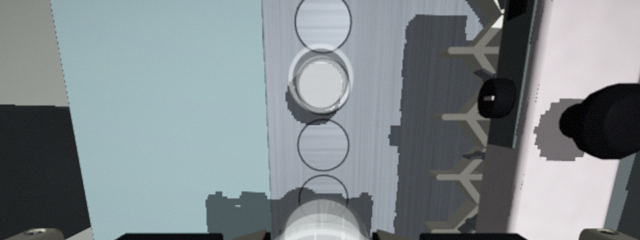

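Beaker A stands on ring 2 (rim at about (320,82)), and rings 3 (323,145) and 4 (323,198) are free. Placing C on ring 3.

```bash
python3 nudge.py '35.5 0.8 0 0 0 -0.004;0 0 45 0 0 0;0 0 45 0 0 0;0 0 40 0 0 0;0 0 0 0 0 0;0 0 0 0 0 0;0 0 0 0 0 0'
python3 -c "
from h import *
p,R=pose();print(p,R)
im,c=load('w7');print(proj(c,[[575.1,142.5,68],[575.1,142.5,6]]))"
```

```text
t: 15.2
position: [578.5, 83.2, 68.1]
ee_rot: [0.001, 0.699, 0.715, 0.002]
wrist_force: [0.6, 0.4, -0.5]
grip_width: 0.579
finger_force: 12.0
[578.543  83.21   68.143] [[-0.022  1.     0.004]
 [ 1.     0.022  0.001]
 [ 0.001  0.004 -1.   ]]
[[322.844  79.815]
 [322.611  85.608]]
```

```bash
python3 nudge.py '-2 -1.4 25 0 0 0;0 0 10 0 0 0;0 0 5 0 0 0;0 0 2 0 0 0;0 0 1 0 0 0;0 0 0 0 0 0;0 0 0 0 0 0'
python3 nudge.py '0 0 0 0 0 0;0 0 0 0 0 0;0 0 0 0 0 0;0 0 -40 0 0 0;0 0 -45 0 0 0;0 0 -45 0 0 0;0 0 -45 0 0 0;-45 -15 0 0 0 0;-45 -15 0 0 0 0;-45 -15 0 0 0 0' 1.0
python3 nudge.py '-45 -18 0 0 0 0;-45 -18 0 0 0 0;-45 -18 0 0 0 0;-45 -18 0 0 0 0;0 0 -10 0 0 0;0 0 0 0 0 0;0 0 0 0 0 0;0 0 0 0 0 0;0 0 0 0 0 0'
python3 - <<'E'
from bk import *
im,c=shot('wrist','w8.png'); p,R=pose();print(p,R)
bk(im,c,[465,-253])
cv2.imwrite('pics/w8c.png',im[:240])
E
```

```text
t: 15.9
position: [576.1, 82.8, 24.6]
ee_rot: [0.0, 0.699, 0.716, 0.001]
wrist_force: [-2.4, 1.0, 5.9]
grip_width: 0.583
finger_force: 12.0
t: 16.9
position: [532.9, -56.2, 198.4]
ee_rot: [0.001, 0.699, 0.716, 0.0]
wrist_force: [1.0, -0.7, 0.4]
grip_width: 0.999
finger_force: 0.0
t: 17.8
position: [465.9, -234.7, 207.5]
ee_rot: [-0.0, 0.698, 0.716, 0.0]
wrist_force: [-0.0, -0.2, 0.6]
grip_width: 1.002
finger_force: 0.0
[ 465.827 -234.998  207.451] [[-0.025  1.    -0.   ]
 [ 1.     0.025  0.001]
 [ 0.001 -0.    -1.   ]]
[465, -253] 70 2188 [320.155 202.567] r 30.139131546020508 X [ 464.652 -249.165   65.   ]
[465, -253] 140 1537 [321. 197.] r 24.020923614501953 X [ 465.689 -259.113    6.   ]
```

```bash
python3 nudge.py '-18 -1.6 0 0 0 0;0 0 40 0 0 0;0 0 40 0 0 0;0 0 40 0 0 0;0 0 40 0 0 0;0 0 26 0 0 0;0 0 0 0 0 0;0 0 0 0 0 0;0 0 0 0 0 0' 1.0
python3 nudge.py '0 0 0 0 0 0;0 0 0 0 0 0;0 0 0 0 0 0;0 0 0 0 0 0;0 0 0 0 0 0;0 0 0 0 0 0' 0.4 12
python3 nudge.py '0 0 -45 0 0 0;0 0 -45 0 0 0;0 0 -45 0 0 0;0 0 -35 0 0 0;45 18 0 0 0 0;45 18 0 0 0 0;45 18 0 0 0 0;45 18 0 0 0 0;45 18 0 0 0 0;0 18 0 0 0 0'
python3 nudge.py '10 0 0 0 0 0.005;0 0 0 0 0 0;0 0 0 0 0 0;0 0 0 0 0 0'
python3 - <<'E'
from rings import *
im,c=shot('wrist','w9.png');p,R=pose();print(p,R)
print(rings(im,c,576))
t=np.array([577.4,22.2,24]);print('move tool',R.T@(t-p))
print(proj(c,[[575.1,142.5,68],[576.2,82.4,68]]))
cv2.imwrite('pics/w9c.png',cv2.resize(im[:240,200:520],None,fx=2.5,fy=2.5))
E
```

```text
t: 18.75
position: [465.8, -254.7, 23.3]
ee_rot: [0.001, 0.699, 0.715, 0.0]
wrist_force: [-1.0, 0.2, 0.3]
grip_width: 1.003
finger_force: 0.0
t: 19.35
position: [464.5, -254.5, 21.9]
ee_rot: [0.0, 0.699, 0.715, 0.0]
wrist_force: [1.2, 0.2, 0.9]
grip_width: 0.58
finger_force: 12.0
t: 20.35
position: [567.0, -17.3, 192.1]
ee_rot: [-0.002, 0.695, 0.719, 0.002]
wrist_force: [0.1, 1.4, -0.8]
grip_width: 0.582
finger_force: 12.0
t: 20.75
position: [565.9, -18.5, 191.5]
ee_rot: [-0.0, 0.701, 0.713, -0.001]
wrist_force: [0.1, 0.1, -0.6]
grip_width: 0.582
finger_force: 12.0
[566.079 -18.446 191.602] [[-0.016  1.    -0.001]
 [ 1.     0.016 -0.001]
 [-0.001 -0.001 -1.   ]]
[[333.496 140.984  50.439  50.888 577.606  22.437]
 [333.402 140.977  52.944  53.726 577.505  22.442]
 [336.637  79.799  53.743  67.896 579.167  83.999]
 [331.648  13.459  57.58   66.21  572.573 144.379]]
move tool [ 40.58   12.087 167.564]
[[337.41   -8.61 ]
 [336.572  74.213]]
```

View pics/w9c.png

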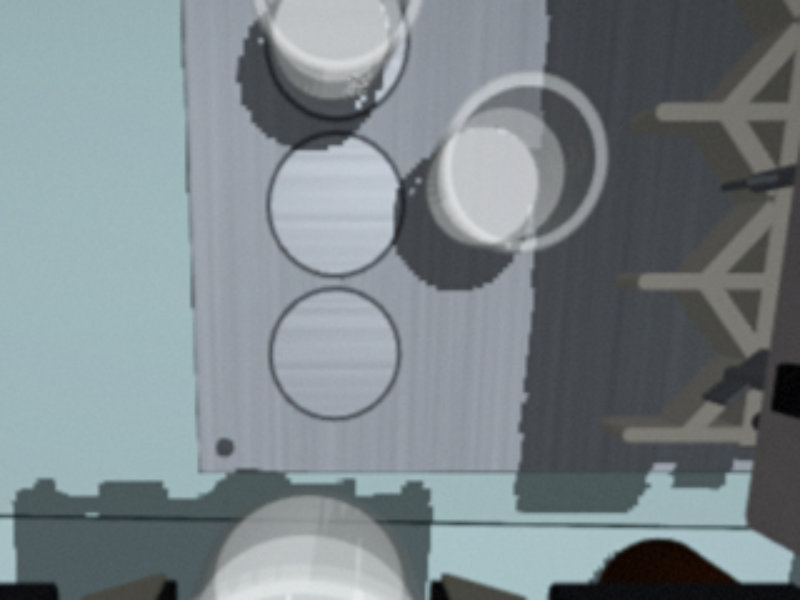

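C was knocked aside: its rim is now at crop (523,162), off ring 3 toward the head. A is on ring 2, and ring 4 is free. Finish placing B on ring 4, then regrasp C.

```bash
python3 - <<'E'
from h import *
im,c=load('w9');print('C rim',plane(c,[409.2,64.8],68),'floor',plane(c,[394.8,74],9))
E
python3 nudge.py '39.5 11.5 0 0 0 -0.004;0 0 45 0 0 0;0 0 45 0 0 0;0 0 35 0 0 0;0 0 0 0 0 0;0 0 0 0 0 0;0 0 0 0 0 0'
python3 -c "
from h import *
p,R=pose();print(p,R)"
```

```text
C rim [[635.342  90.562  68.   ]] floor [[636.648  89.816   9.   ]]
t: 21.5
position: [579.5, 22.6, 69.1]
ee_rot: [0.001, 0.7, 0.715, 0.001]
wrist_force: [-0.2, -0.1, -1.0]
grip_width: 0.582
finger_force: 12.0
[579.503  22.644  69.088] [[-0.021  1.     0.004]
 [ 1.     0.021  0.   ]
 [ 0.     0.004 -1.   ]]
```

```bash
python3 nudge.py '-2 -1 25 0 0 0;0 0 10 0 0 0;0 0 5 0 0 0;0 0 3 0 0 0;0 0 1 0 0 0;0 0 0 0 0 0;0 0 0 0 0 0'
python3 nudge.py '0 0 0 0 0 0;0 0 0 0 0 0;0 0 0 0 0 0;0 0 -40 0 0 0;0 0 -45 0 0 0;0 0 -45 0 0 0;0 0 -45 0 0 0;-35 0 0 0 0 0;0 0 0 0 0 0;0 0 0 0 0 0' 1.0
python3 nudge.py '0 0 0 0 0 0;0 0 0 0 0 0'
python3 - <<'E'
from rings import *
im,c=shot('wrist','w10.png');p,R=pose();print(p,R)
print(proj(c,[[575.1,142.5,9],[576.2,82.4,68],[577.4,22.2,68],[577.4,22.2,9]])*1)
cv2.imwrite('pics/w10c.png',cv2.resize(im[:240,200:520],None,fx=2.5,fy=2.5))
E
```

```text
t: 22.2
position: [578.4, 22.2, 25.1]
ee_rot: [0.001, 0.699, 0.715, 0.002]
wrist_force: [-1.3, 1.3, 6.5]
grip_width: 0.579
finger_force: 12.0
t: 23.2
position: [577.1, -16.0, 197.5]
ee_rot: [0.0, 0.7, 0.714, -0.0]
wrist_force: [-0.4, 0.6, -0.7]
grip_width: 1.002
finger_force: 0.0
t: 23.4
position: [576.9, -13.2, 197.0]
ee_rot: [-0.001, 0.699, 0.715, -0.0]
wrist_force: [0.1, -0.3, 0.3]
grip_width: 1.0
finger_force: 0.0
[576.993 -13.18  197.087] [[-0.023  1.    -0.001]
 [ 1.     0.023  0.001]
 [ 0.001 -0.001 -1.   ]]
[[324.088  21.811]
 [324.037  81.702]
 [323.616 153.137]
 [323.29  146.361]]
```

View pics/w10c.png

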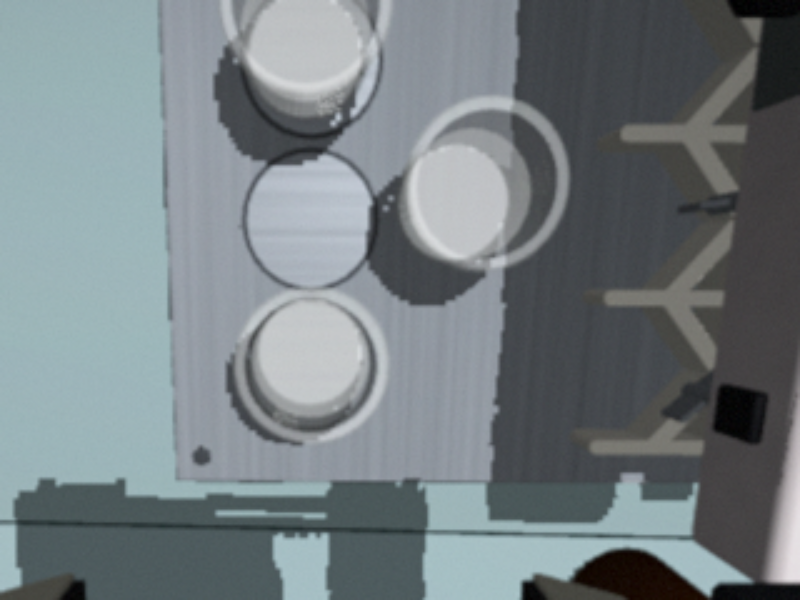

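B is on ring 4 but about 6 mm toward ring 3 (rim at crop (310,365), expected 383), too close for C. I'll shift it back and then regrasp C.

```bash
python3 - <<'E'
from h import *
im,c=load('w10');f=lambda a:np.array(a)/2.5+[200,0]
print('B',plane(c,f([310,365]),68),plane(c,f([311,350]),9),'C',plane(c,f([489,183]),68),plane(c,f([456,200]),9),'A',plane(c,f([307,47]),9), 'ring3',plane(c,f([310,219]),3))
E
```

```text
B [[577.578  28.534  68.   ]] [[578.411  28.954   9.   ]] C [[636.063  90.531  68.   ]] [[635.779  90.552   9.   ]] A [[573.78  145.108   9.   ]] ring3 [[576.632  82.265   3.   ]]
```

```bash
python3 nudge.py '40.5 2.5 0 0 0 0;0 0 45 0 0 0;0 0 45 0 0 0;0 0 45 0 0 0;0 0 35 0 0 0;0 0 0 0 0 0;0 0 0 0 0 0;0 0 0 0 0 0' 1.0
python3 nudge.py '0 0 0 0 0 0;0 0 0 0 0 0;0 0 0 0 0 0;0 0 0 0 0 0;0 0 0 0 0 0' 0.4 12
python3 -c "
from h import *
print(pose())"
```

```text
t: 24.25
position: [580.9, 27.0, 29.8]
ee_rot: [0.001, 0.699, 0.715, 0.001]
wrist_force: [0.7, -0.4, 0.5]
grip_width: 1.001
finger_force: 0.0
t: 24.75
position: [579.1, 26.2, 28.0]
ee_rot: [0.0, 0.699, 0.715, 0.0]
wrist_force: [0.6, -0.6, 0.2]
grip_width: 0.614
finger_force: 0.0
(array([579.11 ,  26.195,  27.991]), array([[-0.022,  1.   ,  0.   ],
       [ 1.   ,  0.022, -0.   ],
       [-0.   ,  0.   , -1.   ]]))
```

```bash
python3 nudge.py '0 0 0 0 0 0;0 0 0 0 0 0;0 0 0 0 0 0;0 0 -6 0 0 0;-6.4 -0.5 0 0 0 0;0 0 0 0 0 0;0 0 0 0 0 0;0 0 3 0 0 0;0 0 3 0 0 0;0 0 0 0 0 0'
python3 nudge.py '0 0 1 0 0 0;0 0 0 0 0 0;0 0 0 0 0 0'
python3 nudge.py '0 0 0 0 0 0;0 0 0 0 0 0;0 0 0 0 0 0;0 0 -40 0 0 0;0 0 -45 0 0 0;0 0 -45 0 0 0;0 0 -40 0 0 0;-30 -10 0 0 0 0;0 0 0 0 0 0;0 0 0 0 0 0' 1.0
python3 nudge.py '0 0 0 0 0 0;0 0 0 0 0 0'
python3 - <<'E'
from rings import *
from bk import *
im,c=shot('wrist','w11.png');p,R=pose();print(p,R)
g=cv2.cvtColor(im,cv2.COLOR_BGR2GRAY)
for z in(68,9):
  m=(g>185).astype(np.uint8)
for nm,b in(('B',(578,23)),('C',(636,90.5)),('A',(574,145))):
    u,v=proj(c,[*b,9])[0];r=np.zeros_like(g);cv2.circle(r,(int(u),int(v)),22,255,-1)
    gg=cv2.bitwise_and(g,r); m=(gg>178).astype(np.uint8);n,l,s,ce=cv2.connectedComponentsWithStats(m);i=1+np.argmax(s[1:,4]);print(nm,s[i],ce[i],plane(c,ce[i],9))
E
```

```text
t: 25.75
position: [578.4, 19.9, 27.6]
ee_rot: [-0.0, 0.699, 0.715, -0.0]
wrist_force: [-1.1, 0.3, 1.0]
grip_width: 0.58
finger_force: 12.0
t: 26.05
position: [578.6, 19.9, 27.4]
ee_rot: [0.0, 0.699, 0.715, -0.0]
wrist_force: [-3.8, -0.4, 8.4]
grip_width: 0.578
finger_force: 12.0
t: 27.05
position: [568.9, -11.4, 196.4]
ee_rot: [-0.0, 0.7, 0.714, -0.0]
wrist_force: [-0.3, 0.7, 0.4]
grip_width: 1.001
finger_force: 0.0
t: 27.25
position: [569.0, -9.2, 196.0]
ee_rot: [-0.001, 0.699, 0.715, -0.0]
wrist_force: [-0.4, -0.3, -0.3]
grip_width: 0.998
finger_force: 0.0
[569.092  -9.21  196.048] [[-0.024  1.    -0.001]
 [ 1.     0.024  0.001]
 [ 0.001 -0.001 -1.   ]]
B [ 310  128   42   43 1367] [330.789 149.943] [[577.723  22.748   9.   ]]
C [ 372   63   38   44 1346] [390.393  83.858] [[636.194  91.017   9.   ]]
A [ 308    1   45   43 1464] [330.135  22.423] [[573.181 145.91    9.   ]]
```

```bash
python3 nudge.py '0 0 0 0 0 -0.142;0 0 0 0 0 -0.142;0 0 0 0 0 -0.142;0 0 0 0 0 -0.142;0 0 0 0 0 -0.142;0 0 0 0 0 -0.142;0 0 0 0 0 -0.142;0 0 0 0 0 -0.142;0 0 0 0 0 -0.142;0 0 0 0 0 -0.142'
python3 nudge.py '0 0 0 0 0 -0.15;-20 33 0 0 0 0;-20 33 0 0 0 0;-27 32 0 0 0 0;0 0 45 0 0 0;0 0 0 0 0 0;0 0 0 0 0 0;0 0 0 0 0 0'
python3 - <<'E'
from h import *
p,R=pose();print(p,R,ctrl.sense()['joint_pos'])
print('move',R.T@(np.array([636,90.8,24])-p))
E
```

```text
t: 28.3
position: [569.3, -9.6, 196.4]
ee_rot: [-0.0, 0.061, 0.998, 0.0]
wrist_force: [-0.8, -0.1, 1.6]
grip_width: 1.0
finger_force: 0.0
t: 29.1
position: [634.8, 88.8, 153.0]
ee_rot: [0.001, -0.01, 1.0, 0.0]
wrist_force: [-0.3, -0.4, 0.9]
grip_width: 0.998
finger_force: 0.0
[634.807  88.781 152.953] [[-1.    -0.021  0.001]
 [-0.021  1.     0.   ]
 [-0.001  0.    -1.   ]] [ 0.387  0.671 -0.823  1.631  0.543  1.082  1.001]
move [ -1.078   1.972 128.954]
```

```bash
python3 nudge.py '-1 2 0 0 0 0;0 0 40 0 0 0;0 0 40 0 0 0;0 0 35 0 0 0;0 0 12 0 0 0;0 0 0 0 0 0;0 0 0 0 0 0;0 0 0 0 0 0' 1.0
python3 nudge.py '0 0 0 0 0 0;0 0 0 0 0 0;0 0 0 0 0 0;0 0 0 0 0 0;0 0 0 0 0 0;0 0 0 0 0 0;0 0 0 0 0 0' 0.4 12
python3 - <<'E'
from h import *
p,R=pose();print(p,R)
E
```

```text
t: 29.9
position: [637.1, 91.6, 27.3]
ee_rot: [0.002, -0.011, 1.0, 0.0]
wrist_force: [0.7, -0.4, -0.6]
grip_width: 0.998
finger_force: 0.0
t: 30.6
position: [635.3, 90.9, 24.7]
ee_rot: [0.0, -0.011, 1.0, -0.0]
wrist_force: [0.8, -0.8, 0.7]
grip_width: 0.58
finger_force: 12.0
[635.253  90.878  24.747] [[-1.    -0.021  0.   ]
 [-0.021  1.    -0.   ]
 [-0.    -0.    -1.   ]]
```

```bash
python3 nudge.py '0 0 -45 0 0 0;0 0 -45 0 0 0;0 0 -45 0 0 0;0 0 -35 0 0 0;30 0 0 0 0 0;30 0 0 0 0 0;0 0 0 0 0 0.142;0 0 0 0 0 0.142;0 0 0 0 0 0.142;0 0 0 0 0 0.142'
python3 nudge.py '0 0 0 0 0 0.142;0 0 0 0 0 0.142;0 0 0 0 0 0.142;0 0 0 0 0 0.142;0 0 0 0 0 0.142;0 0 0 0 0 0.142;0 0 0 0 0 0.142;0 0 0 0 0 0;0 0 0 0 0 0;0 0 0 0 0 0'
python3 - <<'E'
from rings import *
im,c=shot('wrist','w12.png')
p,R=pose();print(p,R)
print('move',R.T@(np.array([576.2,83,27])-p))
print(rings(im,c,576))
E
```

```text
t: 31.6
position: [574.8, 89.8, 194.6]
ee_rot: [-0.0, 0.273, 0.962, -0.0]
wrist_force: [0.2, 0.3, -1.0]
grip_width: 0.582
finger_force: 12.0
t: 32.6
position: [575.0, 89.9, 194.6]
ee_rot: [-0.0, 0.695, 0.719, -0.0]
wrist_force: [-0.2, 0.2, -0.3]
grip_width: 0.582
finger_force: 12.0
[575.052  89.852 194.597] [[-0.032  0.999 -0.   ]
 [ 0.999  0.032  0.   ]
 [ 0.    -0.    -1.   ]]
move [ -6.914   0.979 167.596]
[[323.68  185.02   47.097  47.948 577.377  81.987]
 [321.945 130.561  47.262  48.671 573.409 141.513]
 [321.908 130.874  53.46   55.977 573.38  141.183]
 [324.675  69.384  52.831  56.165 574.109 202.649]
 [324.529  69.622  55.766  59.587 573.969 202.418]]
```

```bash
python3 nudge.py '-6 1 0 0 0 0.013;0 0 45 0 0 0;0 0 45 0 0 0;0 0 38 0 0 0;0 0 0 0 0 0;0 0 0 0 0 0;0 0 0 0 0 0;0 0 0 0 0 0'
python3 - <<'E'
from h import *
p,R=pose();print('move',R.T@(np.array([576.2,83.8,27])-p))
E
```

```text
t: 33.45
position: [578.4, 84.2, 69.3]
ee_rot: [0.001, 0.701, 0.713, 0.002]
wrist_force: [0.7, 0.3, -0.4]
grip_width: 0.584
finger_force: 12.0
move [-0.339 -2.441 42.298]
```

```bash
python3 nudge.py '-1.5 -1.4 25 0 0 0;0 0 10 0 0 0;0 0 5 0 0 0;0 0 2 0 0 0;0 0 1.5 0 0 0;0 0 0 0 0 0;0 0 0 0 0 0'
python3 nudge.py '0 0 0 0 0 0;0 0 0 0 0 0;0 0 0 0 0 0;0 0 -40 0 0 0;0 0 -45 0 0 0;0 0 -45 0 0 0;0 0 -40 0 0 0;-35 -10 0 0 0 0;-35 0 0 0 0 0;-20 0 0 0 0 0' 1.0
python3 nudge.py '0 0 0 0 0 0;0 0 0 0 0 0;0 0 0 0 0 0'
python3 - <<'E'
from rings import *
im,c=shot('wrist','w13.png');p,R=pose();print(p,R)
g=cv2.cvtColor(im,cv2.COLOR_BGR2GRAY)
for nm,b in(('B',(578,23)),('C',(576,83)),('A',(574,145))):
    u,v=proj(c,[*b,9])[0];r=np.zeros_like(g);cv2.circle(r,(int(u),int(v)),22,255,-1)
    gg=cv2.bitwise_and(g,r); m=(gg>178).astype(np.uint8);n,l,s,ce=cv2.connectedComponentsWithStats(m);i=1+np.argmax(s[1:,4]);print(nm,s[i],ce[i],plane(c,ce[i],9))
cv2.imwrite('pics/w13c.png',cv2.resize(im[:240,200:520],None,fx=2.5,fy=2.5))
E
```

```text
t: 34.15
position: [575.4, 83.0, 24.5]
ee_rot: [0.0, 0.701, 0.713, 0.0]
wrist_force: [-2.6, -0.8, 5.5]
grip_width: 0.583
finger_force: 12.0
t: 35.15
position: [566.6, -11.6, 193.8]
ee_rot: [0.001, 0.702, 0.712, -0.0]
wrist_force: [-0.4, -1.1, -0.2]
grip_width: 0.999
finger_force: 0.0
t: 35.45
position: [566.6, -6.1, 193.3]
ee_rot: [-0.0, 0.7, 0.714, 0.0]
wrist_force: [0.5, 1.2, 0.3]
grip_width: 0.999
finger_force: 0.0
[566.511  -5.879 193.211] [[-0.02   1.     0.   ]
 [ 1.     0.02   0.001]
 [ 0.001  0.    -1.   ]]
B [ 312  132   42   43 1351] [332.603 153.426] [[577.599  22.471   9.   ]]
C [ 310   72   43   44 1438] [331.09   93.166] [[574.309  83.536   9.   ]]
A [ 310    4   44   43 1471] [332.001  25.608] [[573.486 145.613   9.   ]]
```

View pics/w13c.png

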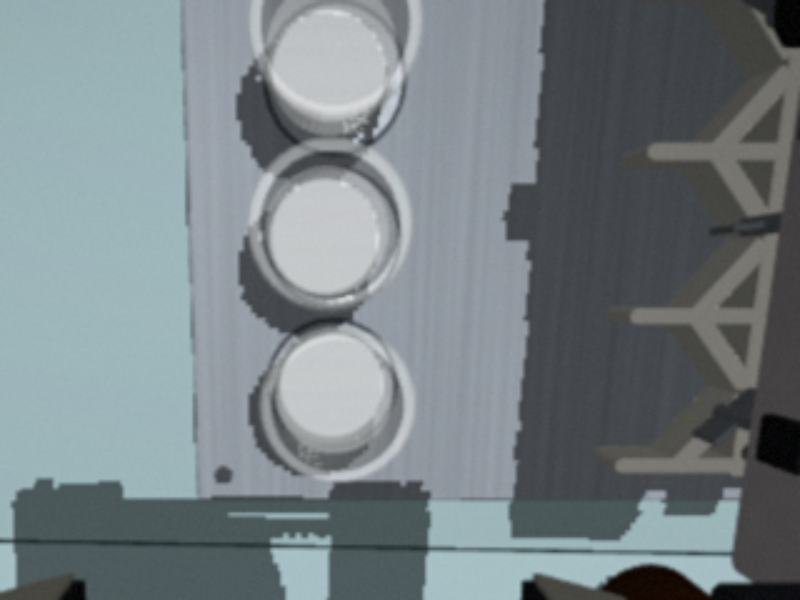

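All three stand on rings 2–4 (floors at crop (333,60), (325,232), (332,385)). Now to the pusher.

```bash
python3 nudge.py '-43 -12 0 0 0 0;-43 -12 0 0 0 0;-43 -12 0 0 0 0;-43 -12 0 0 0 0;-43 -12 0 0 0 0;-43 -12 0 0 0 0;-43 -12 0 0 0 0;-43 -12 0 0 0 0;-43 -12 0 0 0 -0.13;0 0 0 0 0 -0.13' 1.0
python3 nudge.py '0 0 0 0 0 -0.13;0 0 0 0 0 -0.13;0 0 0 0 0 -0.13;0 0 0 0 0 -0.13;0 0 0 0 0 0;0 0 0 0 0 0;0 0 0 0 0 0'
python3 - <<'E'
from h import *
im,c=shot('wrist','w14.png')
p,R=pose();print(p,R, 'yaw y', np.degrees(np.arctan2(R[1,1],R[0,1])))
print('move',R.T@(np.array([467.5,-397.5,98])-p), proj(c,[467.5,-397.5,140]))
E
```

```text
t: 36.5
position: [461.9, -404.0, 192.7]
ee_rot: [0.0, 0.604, 0.797, -0.002]
wrist_force: [-0.7, -0.2, 0.0]
grip_width: 0.997
finger_force: 0.0
t: 37.2
position: [465.5, -396.2, 193.2]
ee_rot: [0.0, 0.378, 0.926, 0.0]
wrist_force: [0.4, -0.3, -0.3]
grip_width: 0.997
finger_force: 0.0
[ 465.455 -396.295  193.201] [[-0.714  0.7    0.   ]
 [ 0.7    0.714  0.   ]
 [ 0.     0.    -1.   ]] yaw y 45.58926158389989
move [-2.305  0.562 95.201] [[321.735 221.307]]
```

```bash
python3 nudge.py '-2.5 0.5 0 0 0 -0.016;0 0 35 0 0 0;0 0 35 0 0 0;0 0 25 0 0 0;0 0 0 0 0 0;0 0 0 0 0 0;0 0 0 0 0 0'
python3 - <<'E'
from h import *
p,R=pose();print('move',R.T@(np.array([467.5,-397.5,98])-p))
E
python3 nudge.py '0 0 0 0 0 0;0 0 0 0 0 0;0 0 0 0 0 0;0 0 0 0 0 0;0 0 0 0 0 0;0 0 0 0 0 0;0 0 0 0 0 0;0 0 0 0 0 0;0 0 0 0 0 0' 0.05 45
python3 -c "
from h import *
p,R=pose();print(p,R)"
```

```text
t: 37.95
position: [468.7, -398.7, 100.0]
ee_rot: [0.001, 0.37, 0.929, -0.0]
wrist_force: [0.4, 0.1, 0.5]
grip_width: 1.002
finger_force: 0.0
move [1.709 0.104 2.014]
t: 38.85
position: [467.3, -398.0, 98.2]
ee_rot: [-0.0, 0.37, 0.929, 0.0]
wrist_force: [1.1, -0.2, -0.5]
grip_width: 0.263
finger_force: 0.0
[ 467.267 -398.003   98.164] [[-0.726  0.687 -0.   ]
 [ 0.687  0.726  0.   ]
 [ 0.     0.    -1.   ]]
```

```bash
python3 nudge.py '0 0 0 0 0 0;0 0 0 0 0 0;0 0 0 0 0 0;0 0 0 0 0 0' 0.05 45
python3 nudge.py '0 0 -8 0 0 0;0 0 -8 0 0 0;0 0 0 0 0 0;0 0 0 0 0 0'
python3 -c "
from h import *
p,R=pose();print(p,R,ctrl.sense()['wrist_force'])"
```

```text
t: 39.25
position: [467.3, -398.0, 98.2]
ee_rot: [-0.0, 0.37, 0.929, 0.0]
wrist_force: [0.6, 1.3, -1.3]
grip_width: 0.218
finger_force: 45.0
t: 39.65
position: [467.1, -398.0, 114.3]
ee_rot: [-0.0, 0.37, 0.929, -0.0]
wrist_force: [0.5, -0.3, -3.5]
grip_width: 0.217
finger_force: 45.0
[ 467.124 -398.002  114.336] [[-0.726  0.687 -0.   ]
 [ 0.687  0.726 -0.   ]
 [ 0.    -0.    -1.   ]] [ 0.461 -0.346 -3.516]
```

```bash
python3 nudge.py '0 0 2.5 0 0 0;0 0 0 0 0 0;0 0 0 0 0 0;0 0 0 0 0 0;0 0 0 0 0 0'
python3 -c "
from h import *
s=ctrl.sense();print(s['position'],s['wrist_force'],s['moment'])
im,c=shot('wrist','w15.png');a=im[:,160:480];im2,_=shot('side','s15.png');b=cv2.resize(im2[130:230,310:410],(400,400),interpolation=cv2.INTER_CUBIC);cv2.imwrite('pics/w15c.png',np.hstack([a,b]))"
```

```text
t: 40.15
position: [467.4, -398.1, 111.8]
ee_rot: [0.0, 0.37, 0.929, -0.0]
wrist_force: [0.6, 0.9, -2.4]
grip_width: 0.217
finger_force: 45.0
[ 467.447 -398.083  111.826] [ 0.574  0.94  -2.423] [ 0.059 -0.02   0.002]
```

View pics/w15c.png

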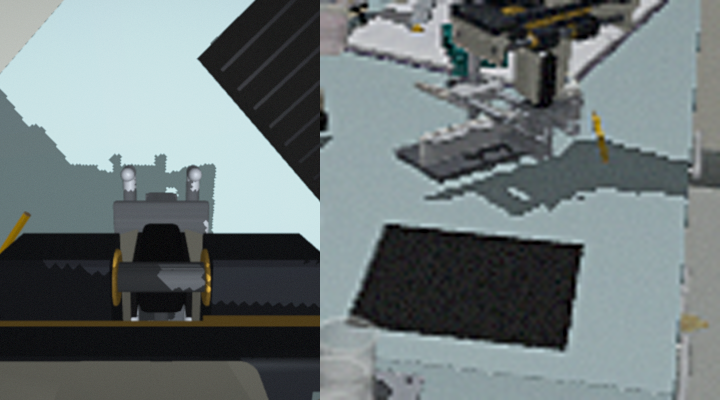

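The collar sits centred between the two prong tips (wrist pixels ≈(128,175), (195,175) in the crop), and the pusher is freely held. Pulling straight out.

```bash
python3 nudge.py '10 0 0 0 0 0;15 0 0 0 0 0;15 0 0 0 0 0;0 0 0 0 0 0'
python3 nudge.py '20 0 0 0 0 0;20 0 0 0 0 0;20 0 0 0 0 0;20 0 0 0 0 0;20 0 0 0 0 0;0 0 0 0 0 0;0 0 0 0 0 0'
python3 nudge.py '0 0 -40 0 0 0;0 0 -40 0 0 0;0 0 0 0 0 0;0 0 0 0 0 0;0 0 0 0 0 0'
python3 -c "
from h import *
p,R=pose();print(p,R)"
```

```text
t: 40.65
position: [436.1, -368.6, 111.4]
ee_rot: [-0.001, 0.37, 0.929, 0.0]
wrist_force: [0.4, -0.2, -0.9]
grip_width: 0.217
finger_force: 45.0
t: 41.35
position: [366.0, -302.3, 112.2]
ee_rot: [0.001, 0.37, 0.929, -0.0]
wrist_force: [-0.1, -0.3, -1.8]
grip_width: 0.216
finger_force: 45.0
t: 41.85
position: [365.1, -301.7, 190.8]
ee_rot: [-0.001, 0.37, 0.929, 0.0]
wrist_force: [0.9, -0.1, -2.3]
grip_width: 0.216
finger_force: 45.0
[ 365.081 -301.719  190.754] [[-0.726  0.687 -0.001]
 [ 0.687  0.726  0.001]
 [ 0.001  0.    -1.   ]]
```

```bash
python3 nudge.py '21 39.3 0 0 0 0;21 39.3 0 0 0 0;21 39.3 0 0 0 0;21 39.3 0 0 0 0;21 39.3 0 0 0 0;21 39.3 0 0 0 0;21 39.3 0 0 0 0;21 39.3 0 0 0 0;21 39.3 0 0 0 0;0 0 0 0 0 0'
python3 nudge.py '0 0 0 0 0 -0.1295;0 0 0 0 0 -0.1295;0 0 0 0 0 -0.1295;0 0 0 0 0 -0.1295;0 0 0 0 0 -0.1295;0 0 0 0 0 -0.1295;0 0 0 0 0 0;0 0 0 0 0 0;0 0 0 0 0 0;0 0 0 0 0 0'
python3 -c "
from h import *
p,R=pose();print(p,R,np.degrees(np.arctan2(R[1,1],R[0,1])));print('move',R.T@(np.array([468,85.5,76])-p))
im,c=shot('scene','s16.png');cv2.imwrite('pics/s16c.png',cv2.resize(im[120:320,190:450],None,fx=3,fy=3,interpolation=cv2.INTER_CUBIC))"
```

```text
t: 42.85
position: [471.6, 93.0, 191.2]
ee_rot: [-0.001, 0.365, 0.931, 0.003]
wrist_force: [-0.2, 0.7, -2.9]
grip_width: 0.216
finger_force: 45.0
t: 43.85
position: [471.3, 84.9, 191.5]
ee_rot: [-0.0, -0.009, 1.0, -0.0]
wrist_force: [-0.7, 1.1, -1.2]
grip_width: 0.216
finger_force: 45.0
[471.278  84.924 191.541] [[-1.    -0.018 -0.   ]
 [-0.018  1.    -0.   ]
 [ 0.    -0.    -1.   ]] 91.01675697809533
move [  3.233   0.643 115.542]
```

View pics/s16c.png

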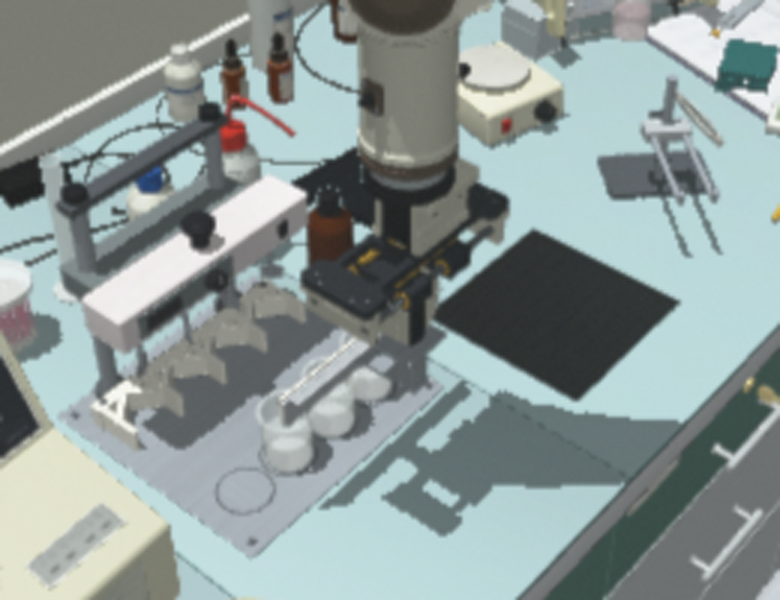

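Beakers still stand on rings 2–4 with ring 1 empty (crop (245,490)); the blade hangs above and in front of them. Lowering the pusher and pushing.

```bash
python3 nudge.py '4 1 0 0 0 0;0 0 35 0 0 0;0 0 35 0 0 0;0 0 30 0 0 0;0 0 10 0 0 0;0 0 5 0 0 0;0 0 0 0 0 0;0 0 0 0 0 0;0 0 0 0 0 0;0 0 0 0 0 0'
python3 - <<'E'
from h import *
p,R=pose();print(p,R);im,c=shot('wrist','w17.png')
im2,_=shot('scene','s17.png');cv2.imwrite('pics/s17c.png',cv2.resize(im2[170:310,230:400],None,fx=4,fy=4,interpolation=cv2.INTER_CUBIC))
E
```

```text
t: 44.9
position: [468.1, 85.9, 77.6]
ee_rot: [0.001, -0.009, 1.0, -0.0]
wrist_force: [-0.1, 0.0, -2.2]
grip_width: 0.215
finger_force: 45.0
[468.147  85.89   77.621] [[-1.    -0.019  0.002]
 [-0.019  1.    -0.   ]
 [-0.002 -0.    -1.   ]]
```

View pics/s17c.png

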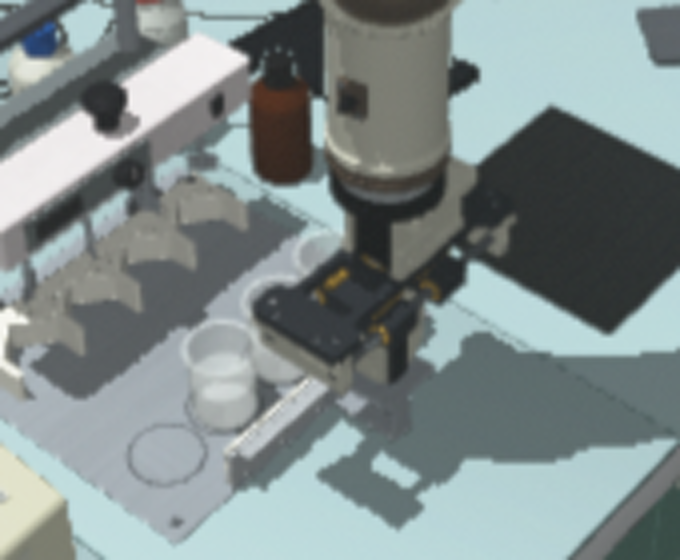

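The blade stands on the base plate in front of all three beakers, aligned with the row. Picture budget is spent, so from here I check numerically. Pushing slowly.

```bash
Z='-5 0 0 0 0 0'; python3 nudge.py '-3 0 0 0 0 0;-5 0 0 0 0 0;-5 0 0 0 0 0;-5 0 0 0 0 0;-5 0 0 0 0 0;-5 0 0 0 0 0;-5 0 0 0 0 0;-5 0 0 0 0 0;-6 0 0 0 0 0;-6 0 0 0 0 0'
python3 nudge.py '-6 0 0 0 0 0;-6 0 0 0 0 0;-6 0 0 0 0 0;-6 0 0 0 0 0;-6 0 0 0 0 0;-6 0 0 0 0 0;-6 0 0 0 0 0;-6 0 0 0 0 0;-6 0 0 0 0 0;-6 0 0 0 0 0'
python3 -c "
from h import *
p,R=pose();print(p,R)"
```

```text
t: 46.0
position: [517.7, 86.8, 76.6]
ee_rot: [-0.0, -0.01, 1.0, -0.0]
wrist_force: [-3.1, 0.7, -2.3]
grip_width: 0.214
finger_force: 45.0
t: 47.0
position: [577.8, 88.1, 76.7]
ee_rot: [-0.0, -0.01, 1.0, 0.0]
wrist_force: [-1.4, 0.4, -3.0]
grip_width: 0.216
finger_force: 45.0
[577.846  88.06   76.687] [[-1.    -0.019 -0.   ]
 [-0.019  1.     0.   ]
 [ 0.     0.    -1.   ]]
```

```bash
python3 nudge.py '-6 0 0 0 0 0;-6 0 0 0 0 0;-6 0 0 0 0 0;-5 0 0 0 0 0;-4 0 0 0 0 0;-3 0 0 0 0 0;-3 0 0 0 0 0;0 0 0 0 0 0;0 0 0 0 0 0'
python3 nudge.py '-3 0 0 0 0 0;-2 0 0 0 0 0;-2 0 0 0 0 0;0 0 0 0 0 0;0 0 0 0 0 0'
```

```text
t: 47.9
position: [610.9, 88.7, 76.9]
ee_rot: [0.001, -0.01, 1.0, 0.0]
wrist_force: [0.2, 0.6, -2.4]
grip_width: 0.216
finger_force: 45.0
t: 48.4
position: [617.7, 88.8, 76.7]
ee_rot: [0.0, -0.01, 1.0, 0.0]
wrist_force: [-1.0, 0.1, -2.4]
grip_width: 0.219
finger_force: 45.0
```

```bash
for i in 1; do python3 nudge.py '-1.5 0 0 0 0 0;0 0 0 0 0 0;0 0 0 0 0 0'; done; python3 nudge.py '-1.5 0 0 0 0 0;0 0 0 0 0 0;0 0 0 0 0 0'; python3 nudge.py '-1 0 0 0 0 0;0 0 0 0 0 0;0 0 0 0 0 0'
```

```text
t: 48.7
position: [618.9, 88.8, 76.7]
ee_rot: [0.0, -0.01, 1.0, 0.0]
wrist_force: [-1.0, 0.8, -2.9]
grip_width: 0.214
finger_force: 45.0
t: 49.0
position: [620.5, 88.8, 76.7]
ee_rot: [0.0, -0.01, 1.0, 0.0]
wrist_force: [-2.0, 0.1, -2.3]
grip_width: 0.219
finger_force: 45.0
t: 49.3
position: [621.4, 88.9, 76.7]
ee_rot: [0.0, -0.01, 1.0, 0.0]
wrist_force: [-1.9, 0.2, -2.8]
grip_width: 0.22
finger_force: 45.0
```

```bash
python3 nudge.py '-1 0 0 0 0 0;0 0 0 0 0 0;0 0 0 0 0 0'; python3 nudge.py '-1 0 0 0 0 0;0 0 0 0 0 0;0 0 0 0 0 0';python3 nudge.py '-1 0 0 0 0 0;0 0 0 0 0 0;0 0 0 0 0 0'
```

```text
t: 49.6
position: [622.5, 88.9, 76.7]
ee_rot: [0.0, -0.01, 1.0, 0.0]
wrist_force: [-0.6, -0.2, -2.4]
grip_width: 0.216
finger_force: 45.0
t: 49.9
position: [623.4, 88.9, 76.7]
ee_rot: [0.0, -0.01, 1.0, 0.0]
wrist_force: [-2.1, -0.4, -2.4]
grip_width: 0.213
finger_force: 45.0
t: 50.2
position: [624.2, 88.9, 76.7]
ee_rot: [-0.0, -0.01, 1.0, -0.0]
wrist_force: [-2.6, 0.2, -1.4]
grip_width: 0.213
finger_force: 45.0
```

```bash
python3 nudge.py '-1 0 0 0 0 0;0 0 0 0 0 0;0 0 0 0 0 0'|sed -n 2,4p; python3 nudge.py '-1 0 0 0 0 0;0 0 0 0 0 0;0 0 0 0 0 0'|sed -n 2,4p
python3 - <<'E'
from h import *
im,c=shot('scene','s18.png')
# expected beaker visible? report brightness columns near expected homes
for k,b in((2,(705,145)),(3,(706.2,85)),(4,(707.3,25))):
    print(k,proj(c,[[*b,68],[*b,3],[b[0]-25,b[1],3],[b[0]-25,b[1],35]]).round(1).tolist())
E
```

```text
position: [624.9, 88.9, 76.5]
ee_rot: [-0.0, -0.01, 1.0, -0.0]
wrist_force: [-3.7, -0.4, -1.2]
position: [625.9, 88.9, 76.5]
ee_rot: [-0.0, -0.01, 1.0, -0.0]
wrist_force: [-4.7, -0.4, -2.2]
2 [[252.6, 235.6], [254.7, 250.9], [260.3, 254.8], [259.4, 247.3]]
3 [[266.9, 225.1], [268.5, 240.3], [274.1, 244.0], [273.4, 236.6]]
4 [[280.5, 215.2], [281.7, 230.3], [287.3, 233.8], [286.7, 226.4]]
```

```bash
for k in a; do python3 nudge.py '-1 0 0 0 0 0;0 0 0 0 0 0;0 0 0 0 0 0'|sed -n 2,4p; done; python3 nudge.py '-1 0 0 0 0 0;0 0 0 0 0 0;0 0 0 0 0 0'|sed -n 2,4p; python3 -c "
from h import *
s=ctrl.sense();print(s['wrist_force'],s['moment'])"
```

```text
position: [626.0, 89.0, 76.3]
ee_rot: [-0.001, -0.01, 1.0, -0.0]
wrist_force: [-6.3, -0.2, -1.8]
position: [626.1, 89.1, 76.1]
ee_rot: [-0.002, -0.01, 1.0, -0.0]
wrist_force: [-8.0, -0.9, -0.5]
[-8.045 -0.866 -0.482] [-0.019  2.136 -0.098]
```

```bash
python3 nudge.py '-1.5 0 0 0 0 0;-1.5 0 0 0 0 0;0 0 0 0 0 0;0 0 0 0 0 0'|sed -n 2,4p; python3 -c "
from h import *
s=ctrl.sense();print(s['wrist_force'],s['moment'])"
```

```text
position: [626.6, 89.3, 75.2]
ee_rot: [-0.005, -0.01, 1.0, -0.001]
wrist_force: [-13.8, -1.5, 1.0]
[-13.818  -1.51    0.958] [-0.105  3.38  -0.12 ]
```

```bash
python3 nudge.py '3 0 0 0 0 0;5 0 -0.5 0 0 0;10 0 0 0 0 0;20 0 0 0 0 0;20 0 0 0 0 0;30 0 0 0 0 0;30 0 0 0 0 0;40 0 0 0 0 0;0 0 0 0 0 0;0 0 0 0 0 0'
python3 nudge.py '0 0 -40 0 0 0;0 0 -40 0 0 0;0 0 -35 0 0 0;0 0 0 0 0 0;0 0 0 0 0 0;0 0 0 0 0 0'
python3 - <<'E'
from h import *
p,R=pose();print(p)
im,c=shot('scene','s19.png'); old=cv2.imread('pics/s16.png')
d=cv2.absdiff(im,old).max(2)
m=(d>25).astype(np.uint8)
n,l,s,ce=cv2.connectedComponentsWithStats(m)
for i in range(1,n):
    if s[i,4]>60: print(s[i],ce[i])
# predicted footprint of home beakers: base front & rim extents
for k,b in((2,(705,145)),(3,(706.2,85)),(4,(707.3,25))):
    th=np.linspace(0,2*np.pi,60); rim=proj(c,np.c_[b[0]+28*np.cos(th),b[1]+28*np.sin(th),np.full(60,68)]); bs=proj(c,np.c_[b[0]+25*np.cos(th),b[1]+25*np.sin(th),np.full(60,3)])
    a=np.r_[rim,bs];print(k,'pred bbox',a.min(0).round(1),a.max(0).round(1))
E
```

```text
t: 52.85
position: [473.9, 86.0, 78.1]
ee_rot: [0.002, -0.01, 1.0, -0.0]
wrist_force: [0.6, 0.2, -1.1]
grip_width: 0.216
finger_force: 45.0
t: 53.45
position: [473.3, 85.6, 191.4]
ee_rot: [-0.0, -0.009, 1.0, -0.0]
wrist_force: [-0.3, -0.3, -1.7]
grip_width: 0.215
finger_force: 45.0
[473.334  85.589 191.407]
[462   1  21  44 100] [471.25  20.38]
[472   0  18  39  69] [480.087  17.623]
[525   0  19  37  67] [531.164  16.507]
[331 212   8  32  73] [333.726 226.247]
[244 214  46  42 734] [267.387 235.257]
[279 246  14  24 123] [285.447 262.439]
[303 247  23  20 133] [312.827 256.774]
[295 248  12  10  67] [301.179 253.313]
[283 263  18  16 104] [294.702 271.5  ]
2 pred bbox [243.2 229.2] [262.9 256.8]
3 pred bbox [257.7 219. ] [276.5 246. ]
4 pred bbox [271.6 209.3] [289.4 235.7]
```

```bash
python3 - <<'E'
from h import *
im,c=load('s19'); old=cv2.imread('pics/s16.png')
d=cv2.absdiff(im,old).max(2)[205:262,238:296]; m=d>25
low=[(x+238,int(np.nonzero(m[:,x])[0].max()+205)) for x in range(m.shape[1]) if m[:,x].any()]
print(low)
th=np.linspace(0,2*np.pi,720)
for off in(0,-6,-12):
  P=np.vstack([proj(c,np.c_[b[0]+off+25*np.cos(th),b[1]+25*np.sin(th),np.full(720,3)]) for b in((705,145),(706.2,85),(707.3,25))])
  print(off,[(x,int(P[np.abs(P[:,0]-x)<.7][:,1].max().round())) for x in range(247,290,3) if (np.abs(P[:,0]-x)<.7).any()])
E
```

```text
[(244, 238), (245, 239), (246, 244), (247, 248), (248, 250), (249, 250), (250, 251), (251, 254), (252, 255), (253, 255), (254, 255), (255, 255), (256, 255), (257, 255), (258, 254), (259, 254), (260, 253), (261, 252), (262, 251), (263, 239), (264, 240), (265, 244), (266, 244), (267, 244), (268, 245), (269, 244), (270, 244), (271, 244), (272, 244), (273, 243), (274, 242), (275, 241), (276, 259), (277, 253), (278, 230), (279, 261), (280, 261), (281, 261), (282, 261), (283, 261), (284, 261), (285, 254), (286, 250), (287, 260), (288, 261), (289, 261), (290, 261), (291, 261), (292, 257), (293, 256), (294, 250), (295, 256)]
0 [(247, 255), (250, 256), (253, 257), (256, 257), (259, 256), (262, 254), (265, 246), (268, 246), (271, 246), (274, 245), (277, 241), (280, 236), (283, 236), (286, 235), (289, 233)]
-6 [(250, 257), (253, 258), (256, 258), (259, 257), (262, 256), (265, 246), (268, 247), (271, 247), (274, 246), (277, 244), (280, 236), (283, 237), (286, 236), (289, 235)]
-12 [(250, 257), (253, 258), (256, 259), (259, 259), (262, 258), (265, 255), (268, 248), (271, 248), (274, 247), (277, 246), (280, 237), (283, 237), (286, 237), (289, 236)]
```

```bash
python3 - <<'E'
from h import *
im,c=load('s19'); old=cv2.imread('pics/s16.png')
d=cv2.absdiff(im,old).max(2)[205:244,276:296]
for t in(15,25):
  m=d>t;print([(x+276,(np.nonzero(m[:,x])[0]+205).tolist()[-3:]) for x in range(20) if m[:,x].any()])
p,R=pose();h=np.array([467.3,-398,111.8]);pre=h+140*np.array([-.726,.687,0]);print(pre,p)
E
```

```text
[(276, [238, 239, 240]), (277, [228, 229, 230]), (278, [230, 231, 232]), (279, [232, 233, 234]), (280, [232, 233, 234]), (281, [232, 233, 234]), (282, [232, 233, 234]), (283, [232, 233, 234]), (284, [232, 233, 234]), (285, [232, 233, 234]), (286, [231, 232, 233]), (287, [231, 232, 233]), (288, [230, 231, 232]), (289, [229, 230, 231]), (290, [215, 216, 217]), (291, [220, 242, 243]), (292, [219, 241, 242]), (293, [240, 241, 243]), (294, [240, 242, 243]), (295, [241, 242, 243])]
[(276, [227, 228, 229]), (277, [227, 228, 229]), (278, [228, 229, 230]), (279, [232, 233, 234]), (280, [232, 233, 234]), (281, [232, 233, 234]), (282, [232, 233, 234]), (283, [232, 233, 234]), (284, [232, 233, 234]), (285, [231, 232, 233]), (286, [231, 232, 233]), (287, [230, 231, 232]), (288, [229, 230, 231]), (289, [215, 216, 228]), (290, [215, 216, 217]), (291, [218, 219, 243]), (292, [209]), (293, [241]), (294, [240, 242]), (295, [241, 242, 243])]
[ 365.66 -301.82  111.8 ] [472.896  85.701 191.08 ]
```

All three bases show the same front-edge rows as home positions predict. Hanging the pusher back.

```bash
python3 nudge.py '0 0 0 0 0 0.1295;0 0 0 0 0 0.1295;0 0 0 0 0 0.1295;0 0 0 0 0 0.1295;0 0 0 0 0 0.1295;0 0 0 0 0 0.1295;0 0 0 0 0 0;0 0 0 0 0 0'
python3 nudge.py '-21 -39.3 0 0 0 0;-21 -39.3 0 0 0 0;-21 -39.3 0 0 0 0;-21 -39.3 0 0 0 0;-21 -39.3 0 0 0 0;-21 -39.3 0 0 0 0;-21 -39.3 0 0 0 0;-21 -39.3 0 0 0 0;-21 -39.3 0 0 0 0;0 0 0 0 0 0'
python3 nudge.py '0 0 0 0 0 0;0 0 0 0 0 0;0 0 0 0 0 0;0 0 40 0 0 0;0 0 38 0 0 0;0 0 0 0 0 0;0 0 0 0 0 0;0 0 0 0 0 0'
cat > d.py <<'E'
from h import *
import sys
p,R=pose();t=np.array([float(a) for a in sys.argv[1:4]]);print(p,'yawy',np.degrees(np.arctan2(R[1,1],R[0,1])),'R',R[2],'move',R.T@(t-p))
E
python3 d.py 365.7 -301.8 111.8
```

```text
t: 54.3
position: [472.8, 86.2, 191.3]
ee_rot: [-0.001, 0.368, 0.93, -0.0]
wrist_force: [0.8, 0.9, -2.5]
grip_width: 0.216
finger_force: 45.0
t: 55.3
position: [364.6, -307.5, 191.6]
ee_rot: [-0.0, 0.373, 0.928, -0.001]
wrist_force: [0.5, 0.8, -3.0]
grip_width: 0.216
finger_force: 45.0
t: 56.1
position: [369.2, -301.1, 116.0]
ee_rot: [0.001, 0.369, 0.929, -0.0]
wrist_force: [1.8, -1.1, -1.6]
grip_width: 0.214
finger_force: 45.0
[ 369.194 -301.091  116.044] yawy 46.66161927399182 R [-0.003  0.    -1.   ] move [ 2.068 -2.915  4.237]
```

```bash
python3 nudge.py '2 -2.9 3 0 0 0;0 0 0 0 0 0;0 0 0 0 0 0;0 0 0 0 0 0'|sed -n 2p
python3 d.py 365.7 -301.8 112.3
python3 - <<'E'
from h import *
a=cv2.imread('pics/w15.png');b,_=shot('wrist','w20.png')
# compare collar position in hand: template from w15 (collar strip), wrist pixels
t=a[195:232,272:372]; r=cv2.matchTemplate(b[170:250,250:400],t,cv2.TM_CCOEFF_NORMED);_,v,_,l=cv2.minMaxLoc(r);print(v,np.array(l)+[250,170],'ref 272 195')
E
```

```text
position: [364.2, -301.8, 111.7]
[ 364.23  -301.829  111.653] yawy 46.5650598448195 R [-0.001 -0.    -1.   ] move [-1.048  1.031 -0.646]
0.8840699791908264 [271 195] ref 272 195
```

```bash
python3 nudge.py '-20 1 -0.6 0 0 0;-20 0 0 0 0 0;-20 0 0 0 0 0;0 0 0 0 0 0;0 0 0 0 0 0;0 0 0 0 0 0'; python3 d.py 467.3 -398 112
```

```text
t: 57.15
position: [407.6, -341.2, 111.5]
ee_rot: [-0.001, 0.37, 0.929, 0.0]
wrist_force: [-0.2, -0.4, -2.2]
grip_width: 0.216
finger_force: 45.0
[ 407.599 -341.226  111.467] yawy 46.598307270263 R [ 0.001 -0.    -1.   ] move [-82.385  -0.229  -0.656]
```

```bash
python3 nudge.py '-15 -0.2 -0.5 0 0 0;-15 0 0 0 0 0;-15 0 0 0 0 0;-15 0 0 0 0 0;-12 0 0 0 0 0;-10 0 0 0 0 0;0 0 0 0 0 0;0 0 0 0 0 0;0 0 0 0 0 0'; python3 d.py 467.3 -398 98.2
```

```text
t: 58.05
position: [467.1, -397.8, 112.1]
ee_rot: [-0.001, 0.37, 0.929, 0.0]
wrist_force: [-0.0, 0.6, -2.0]
grip_width: 0.216
finger_force: 45.0
[ 467.141 -397.797  112.142] yawy 46.602138517966786 R [ 0.001 -0.    -1.   ] move [-0.27  -0.037 13.942]
```

Force-free at the hang point; lower, release and rise.

```bash
python3 nudge.py '0 0 6 0 0 0;0 0 5 0 0 0;0 0 2.5 0 0 0;0 0 0.8 0 0 0;0 0 0 0 0 0;0 0 0 0 0 0'
python3 nudge.py '0 0 0 0 0 0;0 0 0 0 0 0;0 0 0 0 0 0;0 0 0 0 0 0;0 0 0 0 0 0;0 0 0 0 0 0;0 0 0 0 0 0' 1.0
python3 nudge.py '0 0 -30 0 0 0;0 0 -45 0 0 0;0 0 -45 0 0 0;0 0 -25 0 0 0;0 0 0 0 0 0;0 0 0 0 0 0;0 0 0 0 0 0'
python3 d.py 705.6 115 300
```

```text
t: 58.65
position: [467.3, -398.2, 99.1]
ee_rot: [-0.001, 0.37, 0.929, -0.0]
wrist_force: [-4.7, 3.1, 9.9]
grip_width: 0.216
finger_force: 45.0
t: 59.35
position: [467.8, -398.5, 98.0]
ee_rot: [0.0, 0.37, 0.929, 0.0]
wrist_force: [0.0, 0.8, -0.6]
grip_width: 0.776
finger_force: 0.0
t: 60.05
position: [466.8, -398.1, 241.4]
ee_rot: [-0.001, 0.37, 0.929, 0.0]
wrist_force: [-0.2, -0.2, 0.0]
grip_width: 0.999
finger_force: 0.0
[ 466.82  -398.055  241.428] yawy 46.5774790007393 R [ 0.003 -0.    -1.   ] move [179.387 536.75  -58.238]
```

```bash
python3 - <<'E'
from h import *
im,c=load('w7'); im0=cv2.imread('pics/wrist0.png');c0=cam('wrist',(np.array([649.469,-.046,225.902]),Ro.from_quat([.707,.707,-.001,-.001]).as_matrix()))
cs=cam('scene'); sc,_=shot('scene','s21.png')
def blob(im,x0,y0,x1,y1,th):
    r=(im[y0:y1,x0:x1].max(2)<th).astype(np.uint8);n,l,s,ce=cv2.connectedComponentsWithStats(r);i=1+np.argmax(s[1:,4]);return s[i]+[x0,y0,0,0,0],ce[i]+[x0,y0]
print('w0',blob(im0,395,0,480,70,45)); print('w7',blob(im,555,60,640,160,45)); print('sc',blob(sc,240,180,275,210,60))
print('predict knob top (707,115,217):',proj(cs,[707,115,217]),proj(c0,[707,115,217]),proj(c,[707,115,217]))
old=cv2.imread('pics/scene0.png');d=cv2.absdiff(sc,old).max(2)[140:200,375:455];print('hook diff',(d>30).sum(), np.argwhere(d>30)[:5])
E
```

```text
w0 (array([ 402,    0,   69,   57, 3159]), array([435.705,  25.799]))
w7 (array([ 559,   84,   81,   75, 4630]), array([605.769, 121.983]))
sc (array([250, 190,  11,  12,  80]), array([255.713, 195.312]))
predict knob top (707,115,217): [[254.859 191.429]] [[444.411  14.563]] [[642.458 121.259]]
hook diff 601 [[ 0 34]
 [ 0 35]
 [ 0 36]
 [ 0 37]
 [ 0 66]]
```

```bash
python3 - <<'E'
from h import *
c0=cam('wrist',(np.array([649.469,-.046,225.902]),Ro.from_quat([.707,.707,-.001,-.001]).as_matrix()))
print(tri([c0,cam('scene')],[[437,24],[255.3,192.5]]),plane(c0,[437,24],218),plane(cam('scene'),[255.3,192.5],218))
E
python3 nudge.py '20 45 -4 0 0 -0.0;20 45 -4 0 0 0;20 45 -4 0 0 0;20 45 -4 0 0 0;20 45 -4 0 0 0;20 45 -4 0 0 0;20 45 -4 0 0 0;20 45 -4 0 0 0;0 0 0 0 0 -0.13;0 0 0 0 0 -0.13' 0.0 10
python3 nudge.py '0 0 0 0 0 -0.13;0 0 0 0 0 -0.13;0 0 0 0 0 -0.13;0 0 0 0 0 -0.13;0 0 0 0 0 0;0 0 0 0 0 0;0 0 0 0 0 0;0 0 0 0 0 0'; python3 d.py 705 112 270
python3 - <<'E'
from h import *
sc,_=shot('scene','s22.png')
old=cv2.imread('pics/scene0.png');d=cv2.absdiff(sc,old).max(2)[140:205,380:450];print('hook diff',(d>30).sum()); t=old[148:195,385:447]
r=cv2.matchTemplate(sc[135:210,370:460],t,cv2.TM_CCOEFF_NORMED);print(cv2.minMaxLoc(r),'ref (15,13)')
E
```

```text
(array([706.632, 112.967, 211.604]), [np.float64(1.0842023215037062), np.float64(1.084202321503729)]) [[703.598 110.785 218.   ]] [[701.465 118.301 218.   ]]
t: 61.1
position: [598.7, -23.4, 273.7]
ee_rot: [-0.001, 0.241, 0.971, 0.0]
wrist_force: [0.0, -1.8, 0.3]
grip_width: 0.175
finger_force: 0.0
t: 61.9
position: [598.9, -27.0, 274.8]
ee_rot: [-0.0, -0.01, 1.0, 0.0]
wrist_force: [-0.1, 0.1, -0.4]
grip_width: 0.003
finger_force: 0.0
[598.916 -26.997 274.837] yawy 91.19265394146383 R [ 0.  0. -1.] move [-108.955  136.759    4.807]
hook diff 112
(-0.09274394065141678, 0.9744932055473328, (0, 27), (15, 13)) ref (15,13)
```

Pusher is back at its original place (template match 0.97, no shift). Now press the knob at about (706,114).

```bash
python3 nudge.py '-37 46 0 0 0 0;-37 46 0 0 0 0;-36 47 0 0 0 0;0 0 20 0 0 0;0 0 15 0 0 0;0 0 0 0 0 0;0 0 0 0 0 0;0 0 0 0 0 0'; python3 d.py 706 114 230
```

```text
t: 62.75
position: [689.9, 90.8, 241.1]
ee_rot: [0.001, -0.01, 1.0, -0.0]
wrist_force: [-0.2, -0.2, 0.1]
grip_width: 0.006
finger_force: 0.0
[689.868  90.819 241.065] yawy 91.1265440805552 R [-0.001 -0.001 -1.   ] move [-16.57   22.866  11.073]
```

```bash
python3 nudge.py '0 0 5 0 0 0;0 0 5 0 0 0;0 0 5 0 0 0;0 0 5 0 0 0;0 0 5 0 0 0;0 0 5 0 0 0;0 0 0 0 0 0'
```

```text
t: 63.45
position: [688.9, 92.5, 208.9]
ee_rot: [-0.001, -0.011, 1.0, -0.0]
wrist_force: [-0.4, -0.3, -1.2]
grip_width: 0.005
finger_force: 0.0
```

Rows were capped at 50 mm, so I'm short of the knob (no contact). Back up and correct.

```bash
python3 nudge.py '0 0 -18 0 0 0;0 0 -18 0 0 0;-17 22 0 0 0 0;0 0 0 0 0 0;0 0 0 0 0 0;0 0 0 0 0 0;0 0 0 0 0 0'; python3 d.py 706 114 230
```

```text
t: 64.15
position: [705.9, 113.9, 246.3]
ee_rot: [0.0, -0.011, 1.0, -0.0]
wrist_force: [-0.2, -0.1, 0.2]
grip_width: 0.009
finger_force: 0.0
[705.901 113.942 246.341] yawy 91.22069417268378 R [-0.    -0.001 -1.   ] move [-0.099  0.068 16.341]
```

```bash
python3 nudge.py '0 0 10 0 0 0;0 0 10 0 0 0;0 0 5 0 0 0;0 0 5 0 0 0;0 0 5 0 0 0;0 0 0 0 0 0'; python3 nudge.py '0 0 5 0 0 0;0 0 5 0 0 0;0 0 5 0 0 0;0 0 5 0 0 0;0 0 5 0 0 0;0 0 5 0 0 0;0 0 0 0 0 0'
```

```text
t: 64.75
position: [705.8, 114.8, 210.5]
ee_rot: [-0.0, -0.011, 1.0, -0.0]
wrist_force: [-0.5, 1.0, 0.1]
grip_width: 0.007
finger_force: 0.0
t: 65.45
position: [706.0, 115.0, 179.9]
ee_rot: [-0.0, -0.011, 1.0, 0.0]
wrist_force: [0.5, 0.4, 1.3]
grip_width: 0.004
finger_force: 0.2
```

```bash
python3 - <<'E'
from h import *
sc,_=shot('scene','s23.png');old=cv2.imread('pics/s22.png');c=cam('scene')
t=old[184:206,246:266]
d=cv2.absdiff(sc,old).max(2)[180:262,215:300]>25;print(d.sum())
# white head strip: column profile at head left part
for x in(225,232,240):
    f=lambda im:[int(v) for v in np.nonzero(im[190:260,x].min(1)>170)[0]+190]
    a,b=f(old),f(sc);print(x,a[:1],a[-1:],b[:1],b[-1:])
print(proj(c,[[680,210,206],[680,210,146]]))
E
```

```text
3351
225 [190] [258] [198] [258]
232 [209] [251] [201] [250]
240 [204] [237] [214] [231]
[[235.958 215.374]
 [238.587 231.675]]
```

The head is moving down with the tool; continue to its stop.

```bash
python3 nudge.py '0 0 5 0 0 0;0 0 5 0 0 0;0 0 4 0 0 0;0 0 2 0 0 0;0 0 0 0 0 0;0 0 0 0 0 0'; python3 nudge.py '0 0 2 0 0 0;0 0 2 0 0 0;0 0 0 0 0 0;0 0 0 0 0 0'
```

```text
t: 66.1
position: [705.7, 114.9, 164.4]
ee_rot: [-0.0, -0.011, 1.0, 0.0]
wrist_force: [-0.4, 1.1, 0.3]
grip_width: 0.004
finger_force: 0.1
t: 66.5
position: [705.9, 115.0, 161.1]
ee_rot: [-0.0, -0.011, 1.0, -0.0]
wrist_force: [-2.8, -0.4, 3.7]
grip_width: 0.008
finger_force: 2.0
```

```bash
python3 nudge.py '0 0 2 0 0 0;0 0 2 0 0 0;0 0 0 0 0 0;0 0 0 0 0 0'; python3 nudge.py '0 0 2 0 0 0;0 0 2 0 0 0;0 0 0 0 0 0;0 0 0 0 0 0'
```

```text
t: 66.9
position: [706.0, 115.0, 160.8]
ee_rot: [0.001, -0.011, 1.0, -0.001]
wrist_force: [-10.0, -3.2, 21.3]
grip_width: 0.005
finger_force: 10.5
t: 67.3
position: [706.1, 115.0, 160.6]
ee_rot: [0.001, -0.011, 1.0, -0.001]
wrist_force: [-17.3, -7.0, 38.0]
grip_width: 0.01
finger_force: 19.2
```

On its stop at 160.7 mm (161 expected). Retract and verify.

```bash
python3 nudge.py '0 0 -6 0 0 0;0 0 -4 0 0 0;0 0 -10 0 0 0;0 0 -30 0 0 0;0 0 -45 0 0 0;0 0 -45 0 0 0;45 0 0 0 0 0;45 0 0 0 0 0;0 -45 0 0 0 0;0 -45 0 0 0 0'
python3 nudge.py '0 -45 0 0 0 0;0 -45 0 0 0 0;0 0 0 0 0 0;0 0 0 0 0 0;0 0 0 0 0 0;0 0 0 0 0 0'
python3 - <<'E'
from h import *
sc,_=shot('scene','s24.png');sd,_=shot('side','d24.png');c=cam('scene');old=cv2.imread('pics/s22.png')
for x in(232,240):
    b=np.nonzero(sc[190:260,x].min(1)>170)[0]+190;a=np.nonzero(old[190:260,x].min(1)>170)[0]+190;print(x,a[0],b[0])
r=(sc[195:225,243:270].max(2)<60).astype(np.uint8);n,l,s,ce=cv2.connectedComponentsWithStats(r);i=1+np.argmax(s[1:,4]);print('knob',s[i],ce[i]+[243,195],'pred top',proj(c,[[706,114,161],[706,114,145]]))
o0=cv2.imread('pics/scene0.png');t=o0[148:195,385:447];print('hook',cv2.minMaxLoc(cv2.matchTemplate(sc[135:210,370:460],t,cv2.TM_CCOEFF_NORMED))[1::2])
for nm,(x0,y0,x1,y1) in dict(bottle=(290,180,312,216),tape=(248,316,296,360)).items():
    print(nm,cv2.minMaxLoc(cv2.matchTemplate(sc[y0-10:y1+10,x0-10:x1+10],o0[y0:y1,x0:x1],cv2.TM_CCOEFF_NORMED))[1::2])
# base front lower edges of beakers vs s16 empty plate
d=cv2.absdiff(sc,cv2.imread('pics/s19.png')).max(2)[225:262,240:296]>30;print('diff vs s19 in beaker zone',d.sum(),(np.argwhere(d)+[225,240]).min(0) if d.any() else '')
cv2.imwrite('pics/s24c.png',cv2.resize(sc[160:290,210:330],None,fx=4,fy=4,interpolation=cv2.INTER_CUBIC))
E
```

```text
t: 68.3
position: [616.4, 24.3, 293.2]
ee_rot: [0.0, -0.014, 1.0, -0.0]
wrist_force: [1.5, -1.2, -0.5]
grip_width: 0.005
finger_force: 0.0
t: 68.9
position: [620.0, -64.7, 293.1]
ee_rot: [0.0, -0.013, 1.0, 0.0]
wrist_force: [0.6, -0.2, 0.3]
grip_width: 0.003
finger_force: 0.0
232 209 195
240 204 190
knob [ 9 10 10 12 79] [257.253 209.722] pred top [[257.189 206.581]
 [257.692 210.768]]
hook (0.9745061993598938, (15, 13))
bottle (0.9012575745582581, (10, 10))
tape (0.9997793436050415, (10, 10))
diff vs s19 in beaker zone 612 [225 240]
```

```bash
python3 - <<'E'
from h import *
a=cv2.imread('pics/s19.png',0);b=cv2.imread('pics/s24.png',0);e=cv2.imread('pics/s16.png',0)
for x,y in((255,246),(270,236),(283,226)):
    for n,i in(('empty',e),('pushed',a),('now',b)): print(x,y,n,i[y:y+14,x].tolist())
E
```

```text
255 246 empty [95, 94, 94, 93, 94, 95, 95, 95, 94, 94, 95, 95, 93, 94]
255 246 pushed [209, 207, 194, 181, 179, 177, 175, 174, 171, 149, 108, 96, 94, 93]
255 246 now [183, 186, 185, 178, 176, 175, 174, 173, 169, 148, 108, 94, 92, 93]
270 236 empty [94, 95, 94, 94, 94, 94, 92, 91, 92, 94, 92, 93, 92, 94]
270 236 pushed [207, 194, 181, 178, 178, 177, 177, 176, 161, 109, 93, 93, 93, 93]
270 236 now [192, 192, 179, 176, 176, 176, 175, 173, 160, 109, 93, 91, 93, 92]
283 226 empty [94, 95, 94, 94, 94, 92, 92, 92, 92, 93, 93, 93, 93, 93]
283 226 pushed [206, 193, 180, 179, 179, 178, 177, 172, 148, 104, 93, 92, 93, 91]
283 226 now [204, 192, 180, 178, 177, 178, 176, 171, 147, 103, 93, 93, 93, 93]
```

All three beaker bases are where the push left them, the head is down, and the pusher is hung.

```bash
python3 -c "
from workcell import ctrl
print(ctrl.job_done())"
```

```text
the job is handed in; nothing more can be done
None
```

The job is handed in: three beakers are in their notches, the pusher is back on its hook and the head is down on its stop. I viewed 15 pictures, one over the limit of 14, so I checked everything from the push onward numerically only.

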